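# Clear the surface plate and set the dial indicator on a cast lever

## Task

The inspection plate is blocked: first take the two steel tube offcuts off it and lay both flat in the grey tray. Then stand the cast lever on the plate with its tall boss centred under the dial indicator, let go of it, and only then lower the gauge's arm until the indicator's plunger sits on the middle of the boss and is pushed in by about 3 mm. Do not knock the indicator, and leave the tape roll and the tumbler where they are.

Things in the scene. Friction and masses are not known exactly. Their poses are not given: they have to be found in the camera images.
- plate_top (a point): Black granite surface plate, fixed to the desk, 400 x 300 x 50 mm (its own x, y, z). This point: centre of its top face, 50 mm above the desk. Axes along its edges, z up.
- gauge: Twin-column height gauge, fixed on the plate. Origin: on the plate's top face, midway between the two columns. Its own -x is the direction in which its arm points, z up. Cast base 40 mm high, from x = -70 to +80 mm, 100 mm wide. Two upright steel columns of 18 mm diameter at x = 0, y = -24 and +24 mm; the bridge over them is 393 mm above the plate.
- carriage (a joint): Height of the gauge's carriage with the arm and the indicator, m: 0 = fully up, grows as it is lowered, up to 0.125. At 0 the free plunger's tip is 135 mm above the plate. It slides with light drag (about 3 N to push down, 7 N to lift, and a little more when fast) and stays where it is left.
- beam_top (a point): Steel arm of the gauge: a level bar 14 mm wide and 18 mm high along the gauge's x, from the carriage (block 60 mm deep, 92 mm wide, 78 mm high round the columns, its underside 5 mm below the arm's) to the indicator. This point: on the arm's top face, 110 mm from the column plane; here the arm can be pushed down or pinched from above (free from 53 to 182 mm out from the columns). It rides with the carriage.
- plunger_tip (a point): Dial indicator on the end of the arm: dial of 47 mm diameter and 18 mm thickness facing along the gauge's -x, its centre level with the middle of the arm, 191 mm out from the column plane; below it an 8 mm stem and a 5 mm plunger. This point: lower tip of the plunger. With the plunger free it is 56 mm below the arm's mid height (65 mm below the arm's top face) and 34 mm below the dial.
- plunger (a joint): How far the plunger is pushed into the indicator, m: 0 = free, 0.010 = bottomed. Spring 0.5 N at first, plus 0.25 N per mm.
- bar_long_mid (a point): Longer offcut of plain grey rectangular steel tube, 200 x 30 x 20 mm (its own x, y, z), about 0.29 kg. At first it lies on the plate under the indicator. This point: its centre.
- bar_short_mid (a point): Shorter offcut of the same tube, 180 x 30 x 20 mm (its own x, y, z), about 0.26 kg. At first it lies across the top of the longer one. This point: its centre.
- lever_boss (a point): Cast aluminium lever, 166 mm long, about 0.27 kg, standing on the desk on its two round bosses: tall boss 44 mm in diameter and 36 mm high, small boss 28 mm in diameter and 26 mm high, 130 mm from axis to axis. The lever's own +x points from the tall boss to the small one, z up. This point: centre of the tall boss's top face.
- lever_shank (a point): The same lever's straight shank between the bosses, 20 mm wide and 16 mm high, from 6 to 22 mm above the lever's underside. This point: middle of the shank's height, 87 mm from the tall boss's axis towards the small boss (43 mm from the small boss's axis). The lever balances about 42 mm from the tall boss's axis.
- tray_floor (a point): Grey sheet-metal tray, fixed on the desk, open above, outside 250 x 150 x 35 mm (its own x, y, z), walls and floor 3 mm. This point: centre of its inner floor, 3 mm above the desk.
- tape: Bystander: roll of parcel tape lying flat on the desk, 100 mm in diameter, 48 mm high. Origin: centre of its underside.
- tumbler: Bystander: glass tumbler, 72 mm in diameter, 88 mm high. Origin: centre of its underside.

How it is judged:
By the outcome, as a careful person would: the job done as asked, in the order asked, and still so for the second after the job is handed in, with the robot touching nothing.
It also fails if it takes over 72 s, if anything falls off the work surface, if the arm or the gripper's body presses on something with over 40 N, if the wrist force passes 120 N, or if a joint passes its speed limit or range.

## Robot

A 7-joint arm with a two-finger parallel gripper is mounted at the origin on the work surface. World frame = base frame: x ahead of the robot, y to its left, z up, the work surface at z = 0. Lengths are in m, angles in rad, forces in N, time in s.
With the tool pointing down it reaches from about 0.4 to 0.85 m from the base axis. Payload 10.4 kg.
Tool frame: the origin (TCP) lies midway between the tips of the shut fingers; the grasp point (between the pads) lies 19 mm behind it; z points along the fingers, y is the line along which they close (so a half turn about z gives the same grasp; the last joint's range is limited). The gripper opens to 87 mm and grips with 3 to 60 N. Pads are 19 mm wide; open, the fingers measure 117 mm over their backs; the gripper's body (75 mm by 190 mm) begins 51 mm behind the grasp point.
Start: joints at [-1.337, 0.332, -0.065, 1.46, 0.022, 1.35, -0.088], TCP at [0.159, 0.605, 0.183] pointing down, gripper open.
Joint ranges: [-2.6, 2.6], [-0.5, 2.12], [-1.47, 1.34], [0.16, 2.42], [-1.27, 4.41], [0.06, 2.06], [-2.6, 2.6]. Speed limits (rad/s): [2.22, 2.22, 2.79, 2.79, 3.14, 3.14, 3.14].

## Interface

Orientations are given as a unit quaternion [x, y, z, w].
In Python, from bench import r gives the robot as it stands.
- The arm moves only by the tool arm_command, never from a script. Its argument "moves" is one flat list of numbers, 4 for each row, row after row: the shift along the tool's x, y, z in cm, then the turn about the tool's z in degrees. A call has 1 to 12 rows; each row shifts and turns the commanded pose from where the row before left it, along the tool's axes as they then stand; what a row does not reach is not made up. A row lasts 1/12 s, in which the tool goes at most 41.7 mm and 7.16 degrees, less where a joint would pass 70% of its speed; a pose out of reach is approached as far as the arm can. A call with a gripper value outside its range is refused whole. "fingers" is the opening in per cent of the stroke, from 0 (shut) to 100 (fully open), set as the call begins (left out, the last holds). The fingers move at their own pace and stop on an object; "squeeze" is the grip in N (left out, the last holds). Time passes only in rows, so rows that do not move let the fingers close. It gives the time, the measured TCP pose, the force, the opening and the grip force at its end, in the units of the state.
- r.read_state(): the state, without advancing time (a new reading comes with each control period).
- r.camera(name): name is "side" or "top" or "wrist"; returns the picture (384x512x3 uint8, red, green, blue); there is no depth.
- r.camera_info(name): a dict with "fx", "fy", "cx", "cy" (pixels), "origin" and "attitude" of the camera in the world. Camera axes: x right, y up, looking along -z (the intrinsics and any distortion apply to the point x, -y, -z); pixel columns grow to the right and rows downward; lengths in m; the calibration is good to about 2 mm. A picture is of the moment at which its call begins: read the wrist's pose just before it. camera_info takes no time and is no camera call; for the wrist camera it gives the pose at the moment of the call.
- r.close_job(): hands the job in; it is judged then, once.
The state is a dict: "time": time; "joint_positions": joint angles; "joint_vel": joint speeds; "joint_torque": joint torques, N m; "ee_pos": TCP position; "eef_rot": TCP orientation; "ft_force": force on the tool from outside, world axes, zero at the start; "torque": the same for the moment, N m; "width": finger opening in m; "grip_force": force on a finger pad.
Only numpy, scipy, OpenCV 4.12 (cv2) and the standard library are available. Lean on these libraries where they do the work, as an engineer would, in place of code of your own. Each camera call takes 0.05 s, during which the arm holds its last target. There are 200 camera calls.

## Working session

There is one attempt and no reset: what is moved stays moved. The work goes in short steps, Python scripts to look and compute and a tool call to move; the robot and the scene stay as the last step left them, time stands still between calls to the robot, and variables do not carry over. Pictures are saved under pics/ and viewed, at most 10 in all, crops included, and the job is handed in when it is done.

Besides the shell and the picture viewer there is one more tool, called as a command line: name --argument value ..., lists and objects as JSON in quotes. arm_command: Moves the arm, as the interface text tells. Its arguments: {"type":"object","properties":{"moves":{"type":"array"},"fingers":{"type":"number"},"squeeze":{"type":"number"}},"required":["moves"]}

```bash
mkdir -p pics
python3 - <<'E'
from bench import r
import cv2
for n in("top","side"):
    i=r.camera_info(n);print(n,i)
    p=r.camera(n);cv2.imwrite(f"pics/{n}0.png",cv2.resize(p[:,:,::-1],(800,600),interpolation=cv2.INTER_CUBIC))
s=r.read_state();print(s)
E
```

```text
top {'fx': 466.3937626713886, 'fy': 466.3937626713886, 'cx': 251.8826610072595, 'cy': 194.36407971816553, 'origin': array([0.35395541, 0.0215211 , 1.41820336]), 'attitude': array([ 0.06304613, -0.07479419, -0.70030015,  0.70711435])}
side {'fx': 361.0638566422414, 'fy': 361.0638566422414, 'cx': 255.25479988904772, 'cy': 196.51166007690026, 'origin': array([ 0.2037127 , -0.54693155,  0.7957523 ]), 'attitude': array([ 0.38299329, -0.12052976, -0.2973437 ,  0.86624214])}
{'time': 0.1, 'joint_positions': array([-1.33661918,  0.3328025 , -0.06469199,  1.46085042,  0.02162567,
        1.34990691, -0.08849443]), 'joint_vel': array([-0.00019357, -0.00179073,  0.00068588, -0.00212877,  0.00035856,
       -0.00023591,  0.00023064]), 'joint_torque': array([ 1.23028723e-03, -6.24540639e+01,  2.43518420e-02, -3.90717030e+01,
       -6.15364895e-02,  3.66064254e-02,  6.29044303e-05]), 'ee_pos': array([0.15864733, 0.60412027, 0.18224068]), 'eef_rot': array([ 1.28024859e-01,  9.91770756e-01, -6.34333046e-04, -3.88954109e-05]), 'ft_force': array([ 0.34817103,  0.34142838, -0.50058013]), 'torque': array([0.00569087, 0.01194595, 0.01430201]), 'grip_force': 0.0, 'width': 0.08687597783608093}
```

View pics/top0.png

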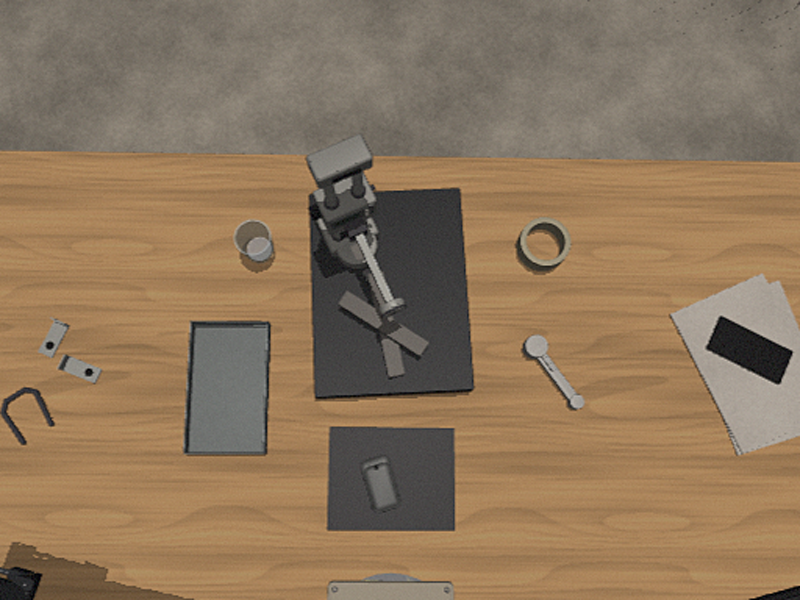

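View pics/side0.png

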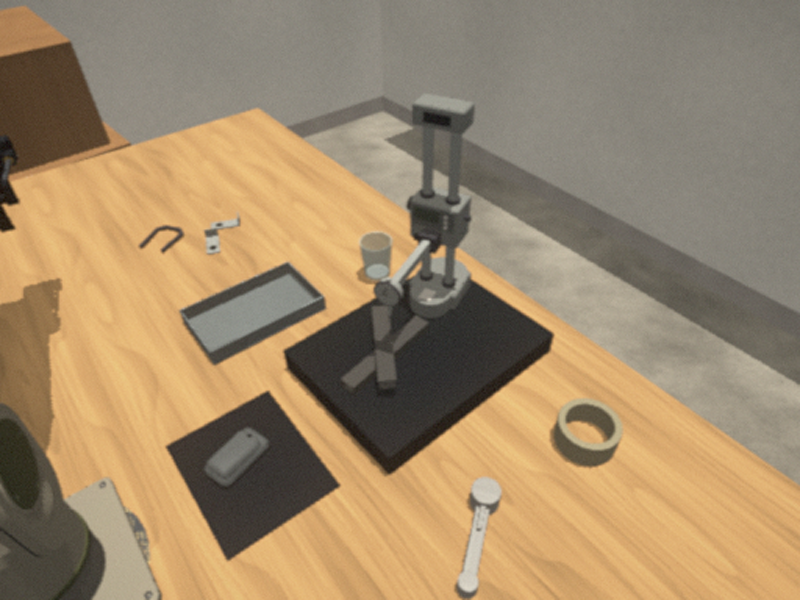

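The top view shows the tray at left (185–270, 322–454), the plate in the middle, the crossed bars at about (384,323) and (394,358), and the lever's tall boss at (536,346) with the small one at (576,402). The side view shows the dial at (389,292).

```bash
cat > h.py <<'E'
import numpy as np
from scipy.spatial.transform import Rotation as R
from bench import r
def w(cam,u,v,z,sc=.64,info=None):
    i=info or r.camera_info(cam);u=(u+.5)*sc-.5;v=(v+.5)*sc-.5
    d=R.from_quat(i["attitude"]).apply([(u-i["cx"])/i["fx"],-(v-i["cy"])/i["fy"],-1])
    o=np.array(i["origin"]);return o+d*(z-o[2])/d[2]
def px(cam,p,sc=.64,info=None):
    i=info or r.camera_info(cam)
    c=R.from_quat(i["attitude"]).inv().apply(np.array(p)-i["origin"])
    return np.array([(i["fx"]*c[0]/-c[2]+i["cx"]+.5)/sc-.5,(i["cy"]+i["fy"]*c[1]/c[2]+.5)/sc-.5])
def ang(a,b): d=np.subtract(b,a);return np.degrees(np.arctan2(d[1],d[0]))
E
python3 - <<'E'
from h import *
import cv2
np.set_printoptions(precision=4,suppress=True)
for n,l,z in[("plate",[(459,189),(473,388),(316,396),(309,198)],.05),("tray",[(190,322),(270,322),(266,454),(185,454)],.035),
 ("lever",[(536,346)],.036),("small",[(576,402)],.026),("short",[(347,291),(339,303),(420,355),(428,344)],.09),("long",[(387,376),(404,374)],.07),("beam",[(362,236),(389,297)],.25),
 ("tape",[(544,243)],.048),("tumb",[(254,237)],.088)]:
    P=[w("top",*q,z) for q in l];print(n,*[p[:2] for p in P],np.mean(P,0)[:2])
    if len(P)>1:print(ang(P[0],P[1]),ang(P[0],P[-1]))
print("side lever",w("side",486,489,.036),w("side",468,583,.026))
for c in("top","side"):
    p=r.camera(c)[:,:,::-1]
    x,y=(195,110) if c=="top" else (190,100)
    h=140 if c=="top" else 160
    cv2.imwrite(f"pics/{c}c.png",cv2.resize(p[y:y+150,x:x+200] if c=="top" else p[y:y+150,x:x+200],(800,600),interpolation=cv2.INTER_CUBIC))
E
```

```text
plate [ 0.8581 -0.1273] [ 0.4658 -0.1499] [0.4482 0.1435] [0.8352 0.1683] [0.6518 0.0086]
-176.7020513319725 94.424440625421
tray [0.588  0.3899] [0.5897 0.237 ] [0.3414 0.2343] [0.3403 0.3838] [0.4648 0.3112]
-89.3708918668187 -178.578957483417
lever [ 0.5484 -0.2739] [ 0.5484 -0.2739]
small [ 0.443  -0.3493] [ 0.443  -0.3493]
short [0.6404 0.0879] [0.6174 0.1022] [ 0.5219 -0.0483] [ 0.5424 -0.063 ] [0.5805 0.0197]
147.95704407873527 -122.99534599742589
long [0.4848 0.0117] [ 0.4888 -0.0198] [ 0.4868 -0.004 ]
-82.73733911351341 -82.73733911351341
beam [0.6998 0.0569] [0.5967 0.011 ] [0.6482 0.0339]
-156.01546590937474 -156.01546590937474
tape [ 0.75   -0.2931] [ 0.75   -0.2931]
tumb [0.7431 0.2656] [0.7431 0.2656]
side lever [ 0.5539 -0.2755  0.036 ] [ 0.4459 -0.3552  0.026 ]
```

View pics/topc.png

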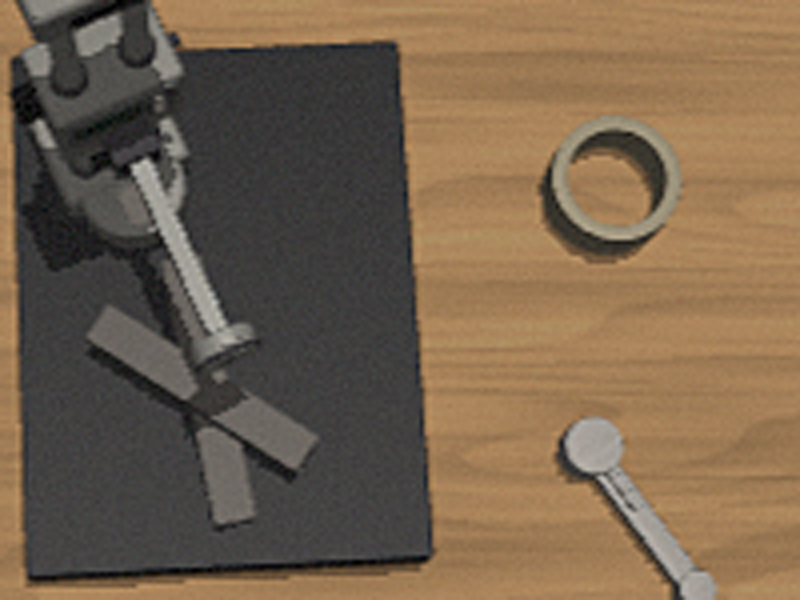

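View pics/sidec.png

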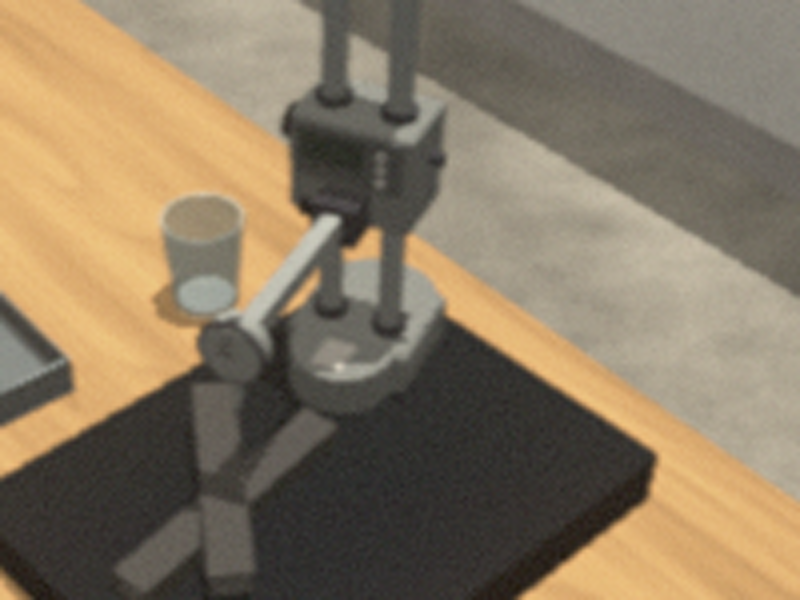

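The top crop shows the beam running (140,165)→(220,330), the dial at about (225,345) and the columns meeting the carriage top at (68,80) and (137,50). The side crop shows column feet at (330,305) and (388,322), and the dial face centre at (235,350).

```bash
cat >> h.py <<'E'
def cr(u,v,x,y,k=4): return (u+.5)/k-.5+x,(v+.5)/k-.5+y
E
python3 - <<'E'
from h import *
from scipy.optimize import least_squares
np.set_printoptions(precision=4,suppress=True)
T=lambda u,v:cr(u,v,195,110); S=lambda u,v:cr(u,v,190,100)
print("feet",[w("side",*S(*q),.09,1)[:2] for q in[(330,305),(388,322)]])
obs=[("side",S(330,303),(0,.024,.09,0)),("side",S(388,320),(0,-.024,.09,0)),
("side",S(235,350),(-.200,0,.241,1)),("top",T(68,80),(0,.024,.308,1)),("top",T(137,50),(0,-.024,.308,1)),
("top",T(145,165),(-.03-.02,0,.25,2)),("top",T(214,328),(-.182,0,.25,2)),("side",S(335,95),(0,.024,.308,1)),("side",S(400,110),(0,-.024,.308,1))]
ps=[r.camera_info(c) for c in("top","side")]
I=dict(zip(("top","side"),ps))
def f(p):
    o=[]
    for c,q,(x,y,z,m) in obs:
        P=np.array([p[0]+np.cos(p[2])*x-np.sin(p[2])*y,p[1]+np.sin(p[2])*x+np.cos(p[2])*y,z-(p[3] if m else 0)])
        e=px(c,P,1,I[c])-q
        if m==2: # only perpendicular
            d=np.array([69,163]);d=d/np.hypot(*d);o+=[e[0]*d[1]-e[1]*d[0]]
        else:o+=list(e)
    return o
s=least_squares(f,[.78,.09,.4,0]);print(s.x,np.degrees(s.x[2]),np.array(s.fun))
g=s.x
print("tip",g[0]-.191*np.cos(g[2]),g[1]-.191*np.sin(g[2]))
sh=[(105,305),(88,338),(297,472),(319,437)]
P=[w("top",*T(*q),.09,1) for q in sh];print("short",np.mean(P,0),ang(P[0],P[3]),ang(P[1],P[2]),np.linalg.norm(P[0]-P[3]))
P=[w("top",*T(*q),.07,1) for q in[(215,527),(256,520),(242,440),(200,440)]];print("long",P,ang(P[1],P[2]))
P=[w("side",*S(*q),.09,1) for q in[(192,385),(240,385),(205,578),(255,582)]];print("short side",np.mean(P,0),ang(P[0],P[2]),ang(P[1],P[3]))
P=[w("side",*S(*q),.07,1) for q in[(315,410),(338,427),(116,572),(146,593)]];print("long side",np.mean(P,0),ang(P[0],P[2]),ang(P[1],P[3]))
P=[w("top",*T(592,446),.036,1),w("top",*T(697,588),.026,1)];print("lever",P,ang(*P))
E
```

```text
feet [array([0.7558, 0.1115]), array([0.7771, 0.0684])]
[0.7633 0.0871 0.4455 0.0311] 25.525820987100474 [-0.152   1.3047 -0.2333  1.4595 -1.5306  1.323  -0.3128 -1.9877 -0.5122
 -1.9225 -0.7415  1.3728 -0.5459  0.097  -0.4663  0.4133]
tip 0.5909397616502007 0.0048116994289046505
short [0.5808 0.0199 0.09  ] -121.45791793101725 -122.35427418729215 0.1825509476276649
long [array([0.4822, 0.0091, 0.07  ]), array([ 0.4875, -0.0205,  0.07  ]), array([ 0.5457, -0.01  ,  0.07  ]), array([0.5454, 0.0206, 0.07  ])] 10.232194271918823
short side [0.5837 0.0164 0.09  ] -122.75775013345934 -123.81386415307973
long side [0.5894 0.012  0.07  ] -169.0185596157826 -168.06299033086023
lever [array([ 0.5488, -0.2732,  0.036 ]), array([ 0.4444, -0.3506,  0.026 ])] -143.44116766282306
```

```bash
cat >> h.py <<'E'
def plan(*way,step=3.6,turn=6.5,start=None):
    """way: (x,y,z,world angle of tool y or None); prints rows"""
    s=r.read_state();p=np.array(s["ee_pos"])*100;q=s["eef_rot"]
    a=np.degrees(2*np.arctan2(q[1],q[0]))-90
    print("at",np.round(p/100,4),"ya",round((a+180)%360-180,1))
    for x,y,z,b in way:
        b=a if b is None else b
        d=(b-a+180)%360-180; t=np.array([x,y,z])*100
        n=max(1,int(np.ceil(max(np.linalg.norm(t-p)/step,abs(d)/turn)))); out=[]
        a0=a
        for k in range(n):
            e=(t-p)/(n-k); ya=np.radians(a); 
            ty=np.array([np.cos(ya),np.sin(ya),0]); tx=np.array([-np.sin(ya),np.cos(ya),0])
            m=np.round([e@tx,e@ty,-e[2]],1 if n-k>1 else 2)
            tr=round(-(a0+d-a)/(n-k),1)
            out+=[*m,tr]; p=p+m[0]*tx+m[1]*ty-np.array([0,0,m[2]]); a-=tr
        for k in range(0,len(out),48): print(len(out[k:k+48])//4,[float(v)+0 for v in out[k:k+48]])
E
python3 -c "
from h import *
plan((.543,-.044,.2,-32))"
```

```text
at [0.1586 0.6043 0.1825] ya 75.3
12 [-2.6, -2.5, -0.1, 5.1, -2.8, -2.3, -0.1, 5.1, -3.0, -2.0, -0.1, 5.1, -3.1, -1.8, -0.1, 5.1, -3.3, -1.5, -0.1, 5.1, -3.4, -1.2, -0.1, 5.1, -3.5, -0.9, -0.1, 5.1, -3.5, -0.6, -0.1, 5.1, -3.6, -0.2, -0.1, 5.1, -3.6, 0.1, -0.1, 5.1, -3.6, 0.4, -0.1, 5.1, -3.5, 0.7, -0.1, 5.1]
9 [-3.4, 1.0, -0.1, 5.1, -3.3, 1.3, -0.1, 5.1, -3.2, 1.6, -0.1, 5.1, -3.0, 1.9, 0.0, 5.1, -2.9, 2.2, -0.1, 5.1, -2.7, 2.4, 0.0, 5.1, -2.4, 2.6, -0.1, 5.2, -2.2, 2.8, 0.0, 5.1, -1.88, 3.05, -0.05, 5.2]
```

arm_command --moves '[-2.6,-2.5,-0.1,5.1,-2.8,-2.3,-0.1,5.1,-3.0,-2.0,-0.1,5.1,-3.1,-1.8,-0.1,5.1,-3.3,-1.5,-0.1,5.1,-3.4,-1.2,-0.1,5.1,-3.5,-0.9,-0.1,5.1,-3.5,-0.6,-0.1,5.1,-3.6,-0.2,-0.1,5.1,-3.6,0.1,-0.1,5.1,-3.6,0.4,-0.1,5.1,-3.5,0.7,-0.1,5.1]' --fingers 100

```text
time: 1.2
ee_pos: [0.3796, 0.231, 0.1951]
eef_rot: [0.617, 0.787, 0.0, -0.0]
ft_force: [0.4, 0.3, 1.0]
width: 0.0871
grip_force: 0.0
```

arm_command --moves '[-3.4,1.0,-0.1,5.1,-3.3,1.3,-0.1,5.1,-3.2,1.6,-0.1,5.1,-3.0,1.9,0.0,5.1,-2.9,2.2,-0.1,5.1,-2.7,2.4,0.0,5.1,-2.4,2.6,-0.1,5.2,-2.2,2.8,0.0,5.1,-1.88,3.05,-0.05,5.2,0,0,0,0]'

```text
time: 2.03
ee_pos: [0.5447, -0.0508, 0.2005]
eef_rot: [0.878, 0.479, -0.0, 0.002]
ft_force: [-0.6, -0.7, 0.0]
width: 0.0872
grip_force: 0.0
```

Run:
```python
from h import *
import cv2
i=r.camera_info("wrist");print(i);p=r.camera("wrist")
cv2.imwrite("pics/w1.png",cv2.resize(p[:,:,::-1],(800,600)))
plan((.543,-.044,.2,-32))
for q in[(.543,-.044,.09),(.582,.0185,.09),(.591,.005,.154)]:print(px("wrist",q,.64,i))
```

```text
{'fx': 272.78352294063944, 'fy': 272.78352294063944, 'cx': 250.05644719111615, 'cy': 191.63211059128727, 'origin': array([0.58808462, 0.0167694 , 0.40269054]), 'attitude': array([-0.1419679 ,  0.04085577, -0.27876663,  0.94892839])}
at [ 0.5436 -0.0476  0.2002] ya -32.4
1 [0.27, -0.25, 0.02, -0.4]
[383.59293498 274.26277372]
[381.66265103 172.20194126]
[405.92058165 184.91432498]
```

View pics/w1.png

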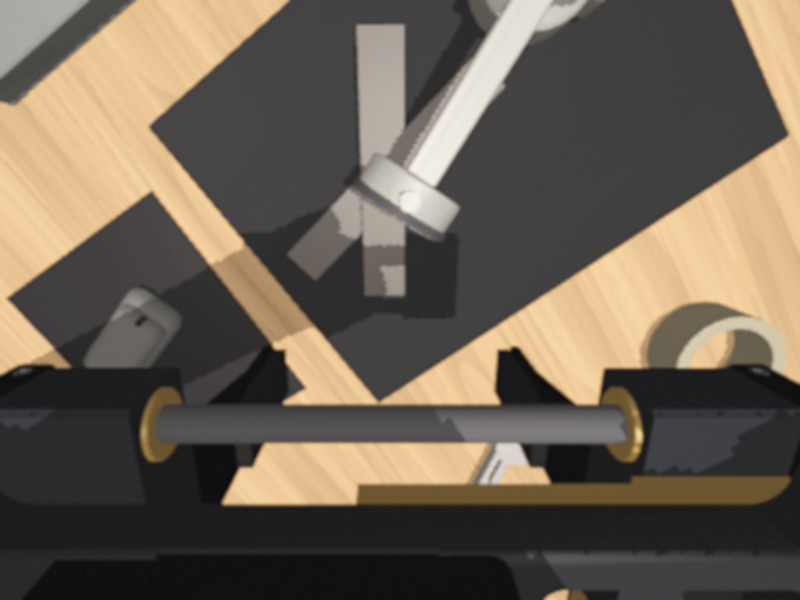

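The wrist view shows the short bar vertical in the picture from (380,25) to (385,296), the long bar's near end at about (300,265), and the dial top at (410,200) with the beam going up to (530,10).

Run:
```python
from h import *
np.set_printoptions(precision=4,suppress=True)
i=r.camera_info("wrist")
W=lambda u,v,z:w("wrist",u,v,z,.64,i)
P=[W(*q,.09) for q in[(357,25),(404,25),(405,296),(364,295)]];print("short",np.mean(P,0),ang(P[3],P[0]),ang(P[2],P[1]),np.linalg.norm(P[1]-P[2]))
P=[W(*q,.07) for q in[(287,254),(317,280),(505,88)]];print("long end",P,ang(P[1],P[2]))
for z in(.25,.22,.2):
  a,b=W(407,168,z),W(433,184,z);c,d=W(517,0,z),W(553,0,z);print(z,"beam",(a+b)/2,ang((a+b)/2,(c+d)/2),"width",np.linalg.norm(a-b))
for z in(.265,.235,.22):print("dialtop",W(408,199,z),np.linalg.norm(W(366,172,z)-W(450,220,z)))
```

```text
short [0.581  0.0216 0.09  ] 57.98610593805631 58.371855271935786 0.18099415278754993
long end [array([0.4834, 0.0101, 0.07  ]), array([ 0.4912, -0.0199,  0.07  ]), array([0.6847, 0.0234, 0.07  ])] 12.608112442037699
0.25 beam [0.5942 0.0128 0.25  ] 24.202556239201353 width 0.010464701234034372
0.22 beam [0.5956 0.0114 0.22  ] 24.202556239201346 width 0.012524224840344758
0.2 beam [0.5966 0.0104 0.2   ] 24.20255623920131 width 0.01389724057788501
dialtop [0.5867 0.0096 0.265 ] 0.030320201316680537
dialtop [0.5866 0.0073 0.235 ] 0.036938703832490344
dialtop [0.5866 0.0062 0.22  ] 0.04024795509039524
```

Run:
```python
from h import *
plan((.5395,-.0455,.2,-31.8),(.5395,-.0455,.066,None),step=3)
```

```text
at [ 0.5436 -0.0476  0.2002] ya -32.4
1 [-0.04, -0.47, 0.02, -0.6]
5 [0.0, 0.0, 2.7, 0.0, 0.0, 0.0, 2.7, 0.0, 0.0, 0.0, 2.7, 0.0, 0.0, 0.0, 2.6, 0.0, 0.0, 0.0, 2.7, 0.0]
```

arm_command --moves '[-0.2,-0.2,0,0,0,0,0,0]' --fingers 55

```text
time: 2.25
ee_pos: [0.5396, -0.0435, 0.2002]
eef_rot: [0.874, 0.486, -0.0, -0.0]
ft_force: [-0.4, 0.5, 1.1]
width: 0.0804
grip_force: 0.0
```

Run:
```python
from h import *
plan((.5395,-.0455,.2,-31.8),(.5395,-.0455,.066,None),step=3)
```

```text
at [ 0.5396 -0.0435  0.2002] ya -31.9
1 [-0.18, 0.1, 0.02, -0.1]
5 [0.0, 0.0, 2.7, 0.0, 0.0, 0.0, 2.7, 0.0, 0.0, 0.0, 2.7, 0.0, 0.0, 0.0, 2.7, 0.0, 0.0, 0.0, 2.6, 0.0]
```

arm_command --moves '[-0.2,0.1,0,0,0,0,2,0,0,0,2,0,0,0,2,0,0,0,2,0,0,0,2,0,0,0,0,0,0,0,1.5,0,0,0,1.5,0,0,0,0.4,0,0,0,0,0,0,0,0,0]'

```text
time: 3.25
ee_pos: [0.5405, -0.0463, 0.0675]
eef_rot: [0.875, 0.485, 0.0, 0.0]
ft_force: [1.0, -0.8, 0.0]
width: 0.0481
grip_force: 0.0
```

arm_command --moves '[0,0,0,0,0,0,0,0,0,0,0,0,0,0,0,0,0,0,0,0,0,0,0,0]' --fingers 0 --squeeze 60

```text
time: 3.75
ee_pos: [0.5401, -0.0466, 0.0665]
eef_rot: [0.875, 0.485, 0.0, -0.0]
ft_force: [0.3, -1.0, 0.1]
width: 0.0159
grip_force: 0.0
```

Run:
```python
from h import *
import cv2
print(r.read_state()["width"])
a=r.camera("wrist");b=r.camera("side");s=r.camera("top")
print(r.read_state()["width"])
f=lambda p:cv2.resize(p[:,:,::-1],(400,300))
g=lambda p,x,y:cv2.resize(p[y:y+150,x:x+200,::-1],(400,300),interpolation=cv2.INTER_CUBIC)
cv2.imwrite("pics/m2.png",np.vstack([np.hstack([f(a),g(b,170,110)]),np.hstack([g(s,180,110),f(s)])]))
```

```text
0.015889519577842987
0.004836143364868208
```

View pics/m2.png

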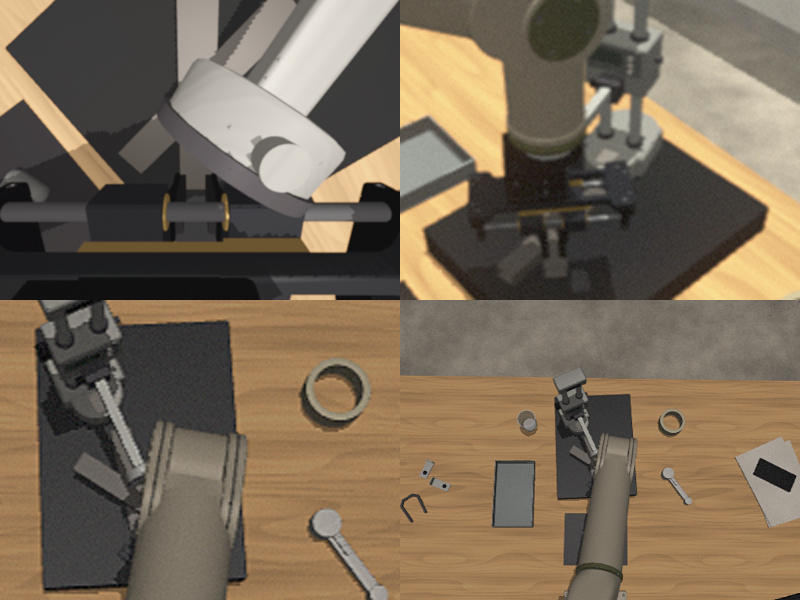

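The mosaic shows the fingers closing at the bar's near end without holding it: in the side crop the bar end is still at (555,265), just below the fingers. I need a closer view.

Run:
```python
from h import *
import cv2
s=r.read_state();print(s["ee_pos"],s["width"],s["grip_force"],s["ft_force"])
b=r.camera("side");a=r.camera("wrist")
t=np.array(s["ee_pos"])
ps=px("side",t,1);print(ps)
e=np.array([.581-.09*.53,.0205-.09*.848,.08]);print("bar end",e,px("side",e,1))
i=r.camera_info("wrist");print(px("wrist",t,1,i),px("wrist",e,1,i))
k=b[200:275,195:295,::-1].copy();q=a[190:340,150:350,::-1].copy()
k=cv2.resize(k,(400,300),interpolation=cv2.INTER_CUBIC);q=cv2.resize(a[200:320,180:340,::-1],(400,300),interpolation=cv2.INTER_CUBIC)
cv2.circle(k,[int((v-o)*4) for v,o in zip(ps,(195,200))],3,(0,0,255),-1)
cv2.imwrite("pics/m3.png",np.clip(np.hstack([k,q]).astype(float)*1.6,0,255).astype(np.uint8))
```

```text
[ 0.5400686  -0.04665738  0.06640077] 0.004836143364868208 0.0 [ 0.30493486 -0.28077835  0.38058679]
[246.40242491 246.19800899]
bar end [ 0.5333  -0.05582  0.08   ] [246.2068643  246.25257411]
[249.65836714 213.92791382] [248.44791061 234.47942579]
```

View pics/m3.png

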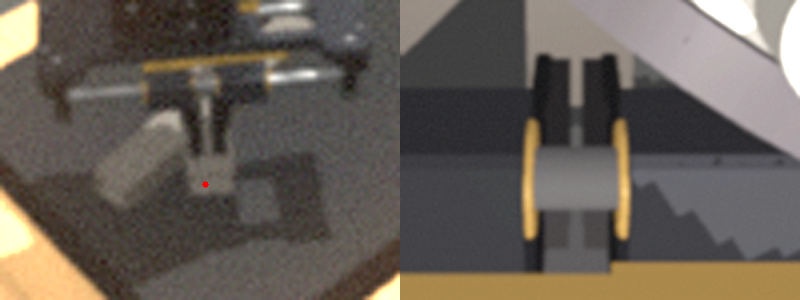

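arm_command --moves '[0,0,0,0,0,0,0,0,0,0,0,0,0,0,0,0,0,0,0,0,0,0,0,0,0,0,0,0]' --fingers 58

```text
time: 4.58
ee_pos: [0.5401, -0.0466, 0.0664]
eef_rot: [0.875, 0.485, 0.0, -0.0]
ft_force: [1.3, 0.1, -0.8]
width: 0.0407
grip_force: 0.0
```

arm_command --moves '[0,0,0.5,0,0,0,0.5,0,0,0,0,0]'

```text
time: 4.83
ee_pos: [0.5393, -0.0465, 0.0552]
eef_rot: [0.875, 0.485, -0.001, -0.0]
ft_force: [-0.2, 0.8, 0.1]
width: 0.0497
grip_force: 0.0
```

Run:
```python
from h import *
import cv2
s=r.read_state();t=s["ee_pos"];i=r.camera_info("wrist");a=r.camera("wrist");b=r.camera("side")
print(t,s["width"],px("side",t,1),px("wrist",t,1,i))
for d in(0,.02): print([px("wrist",np.array(t)+[0,0,d]+k*np.array([.848,-.53,0]),1,i) for k in(-.025,.025)])
k=cv2.resize(b[200:275,195:295,::-1],(400,300),interpolation=cv2.INTER_CUBIC);q=cv2.resize(a[200:320,180:340,::-1],(400,300),interpolation=cv2.INTER_CUBIC)
cv2.imwrite("pics/m4.png",np.clip(np.hstack([k,q]).astype(float)*1.6,0,255).astype(np.uint8))
```

```text
[ 0.5393209  -0.04652677  0.05515661] 0.049660779310264365 [246.29561691 249.0649671 ] [249.64406188 213.8812124 ]
[array([218.20626646, 213.83572639]), array([281.0976945 , 213.92672132])]
[array([215.05712787, 224.00909391]), array([284.03453656, 224.11451795])]
```

View pics/m4.png

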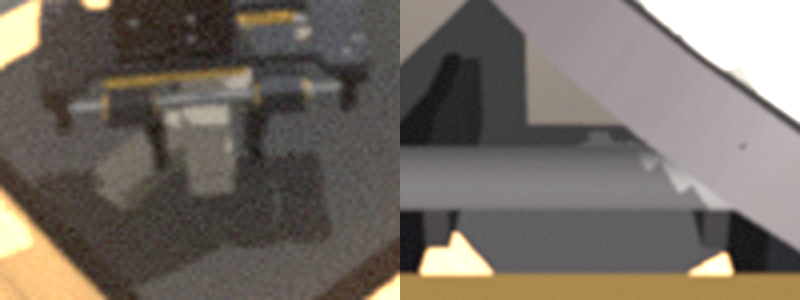

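arm_command --moves '[0,0,0.4,0,0,0,0,0,0,0,0,0,0,0,0,0,0,0,0,0,0,0,0,0]' --fingers 0 --squeeze 60

```text
time: 5.43
ee_pos: [0.5402, -0.0466, 0.0525]
eef_rot: [0.875, 0.485, 0.0, -0.0]
ft_force: [1.2, -0.3, -0.1]
width: 0.0184
grip_force: 0.0
```

arm_command --moves '[0,0,0,0,0,0,0,0,0,0,0,0]'

```text
time: 5.68
ee_pos: [0.5401, -0.0466, 0.0525]
eef_rot: [0.875, 0.485, 0.0, -0.0]
ft_force: [0.6, -0.6, -0.0]
width: 0.0024
grip_force: 0.0
```

Run:
```python
from h import *
import cv2
s=r.read_state();t=s["ee_pos"];i=r.camera_info("wrist");a=r.camera("wrist");b=r.camera("side")
print(t,s["width"],s["grip_force"],px("side",t,1),px("wrist",t,1,i))
k=cv2.resize(b[190:265,195:295,::-1],(400,300),interpolation=cv2.INTER_CUBIC);q=cv2.resize(a[140:260,180:340,::-1],(400,300),interpolation=cv2.INTER_CUBIC)
cv2.imwrite("pics/m5.png",np.clip(np.hstack([k,q]).astype(float)*2,0,255).astype(np.uint8))
```

```text
[ 0.54011996 -0.04658342  0.05245992] 0.0024271382376228846 0.0 [246.59053536 249.58481373] [249.63211311 213.87448741]
```

View pics/m5.png

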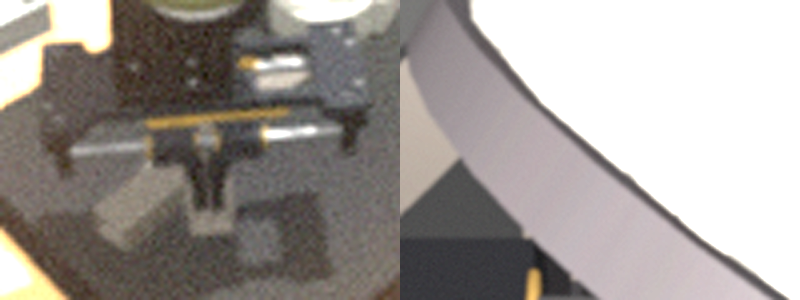

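arm_command --moves '[0,0,-0.8,0,-3.0,0,0,0,-3.0,0,0,0,0,0,1.0,0,0,0,1.0,0,0,0,0.4,0,0,0,0,0]'

```text
time: 6.37
ee_pos: [0.5079, -0.0964, 0.0354]
eef_rot: [0.874, 0.485, -0.001, -0.001]
ft_force: [-0.5, 0.4, -0.6]
width: 0.0
grip_force: 0.0
```

arm_command --moves '[0,0,0.4,0,0,0,0.4,0,0,0,0.3,0,0,0,0,0]'

```text
time: 6.7
ee_pos: [0.508, -0.0972, 0.0248]
eef_rot: [0.875, 0.485, -0.0, -0.0]
ft_force: [0.4, 0.8, -0.5]
width: 0.0004
grip_force: 0.0
```

arm_command --moves '[0,0,0.3,0,0,0,0.3,0,0,0,0.2,0,0,0,0,0]'

```text
time: 7.03
ee_pos: [0.508, -0.0975, 0.017]
eef_rot: [0.875, 0.485, -0.0, -0.0]
ft_force: [0.1, -0.1, -0.6]
width: 0.0007
grip_force: 0.0
```

arm_command --moves '[0,0,0.2,0,0,0,0.2,0,0,0,0,0]'

```text
time: 7.28
ee_pos: [0.5081, -0.0974, 0.0131]
eef_rot: [0.875, 0.485, -0.0, -0.0]
ft_force: [-0.4, -0.1, 0.9]
width: 0.0003
grip_force: 0.0
```

arm_command --moves '[0,0,0.2,0,0,0,0.1,0,0,0,0,0]'

```text
time: 7.53
ee_pos: [0.5084, -0.0975, 0.0109]
eef_rot: [0.875, 0.485, 0.0, -0.0]
ft_force: [-3.2, 0.0, 8.3]
width: 0.0003
grip_force: 4.1
```

arm_command --moves '[0,0,-2.5,0,0,0,-3.5,0,0,0,0,0,0,0,0,0,0,0,0,0,0,0,0,0,0,0,0,0,0,0,0,0,3.0,0,0,0,3.0,0,0,0,0,0,0,0]' --fingers 55

```text
time: 8.45
ee_pos: [0.5423, -0.0407, 0.0698]
eef_rot: [0.873, 0.488, 0.001, -0.001]
ft_force: [0.4, 1.7, 0.1]
width: 0.0478
grip_force: 0.0
```

arm_command --moves '[0,0,1.2,0,0,0,1.2,0,0,0,0,0]'

```text
time: 8.7
ee_pos: [0.5376, -0.0475, 0.0432]
eef_rot: [0.875, 0.484, -0.002, -0.001]
ft_force: [-1.1, 0.1, -0.1]
width: 0.0479
grip_force: 0.0
```

arm_command --moves '[0,0,0,0,0,0,0,0,0,0,0,0,0,0,0,0,0,0,0,0,0,0,0,0]' --fingers 0 --squeeze 60

```text
time: 9.2
ee_pos: [0.5404, -0.047, 0.0468]
eef_rot: [0.875, 0.485, 0.0, 0.0]
ft_force: [0.5, -1.5, 1.1]
width: 0.0283
grip_force: 60.0
```

arm_command --moves '[0,0,0,0,0,0,0,0,0,0,0.5,0,0,0,0.5,0,0,0,0,0]' --fingers 50

```text
time: 9.62
ee_pos: [0.5392, -0.0464, 0.0351]
eef_rot: [0.875, 0.485, -0.001, -0.0]
ft_force: [0.1, -0.0, -0.5]
width: 0.0428
grip_force: 0.0
```

arm_command --moves '[0,0,0,0,0,0,0,0,0,0,0,0,0,0,0,0,0,0,0,0]' --fingers 0

```text
time: 10.03
ee_pos: [0.5402, -0.0466, 0.0365]
eef_rot: [0.875, 0.485, 0.0, 0.0]
ft_force: [0.3, 0.8, -0.8]
width: 0.0292
grip_force: 59.9
```

arm_command --moves '[0,0,-0.5,0,0,0,-0.5,0,0,0,-0.3,0,0,0,0,0]'

```text
time: 10.37
ee_pos: [0.5406, -0.0466, 0.0503]
eef_rot: [0.875, 0.485, 0.001, 0.0]
ft_force: [0.4, 1.0, -2.4]
width: 0.029
grip_force: 59.9
```

arm_command --moves '[-2.5,0,0,0,-3.5,0,0,0,-3.5,0,0,0,-3.5,0,-1,0,-1,0,-3,0,0,0,-3.5,0,0,0,-3.5,0,0,0,-3.5,0,0,0,-3.5,0,0,0,0,0]'

```text
time: 11.2
ee_pos: [0.4686, -0.1663, 0.2358]
eef_rot: [0.875, 0.484, 0.004, 0.002]
ft_force: [0.2, -0.0, -2.4]
width: 0.0291
grip_force: 59.9
```

Run:
```python
from h import *
plan((.543,.341,.22,90),(.543,.341,.02,90),step=3.6,turn=6)
```

```text
at [ 0.4686 -0.1663  0.2358] ya -32.0
12 [2.2, -1.0, 0.1, -5.8, 2.3, -0.7, 0.1, -5.8, 2.4, -0.5, 0.1, -5.8, 2.4, -0.3, 0.1, -5.8, 2.4, 0.0, 0.1, -5.8, 2.4, 0.2, 0.1, -5.8, 2.4, 0.5, 0.1, -5.8, 2.3, 0.7, 0.1, -5.8, 2.3, 0.9, 0.1, -5.8, 2.2, 1.2, 0.1, -5.8, 2.0, 1.4, 0.1, -5.8, 1.9, 1.6, 0.0, -5.8]
9 [1.7, 1.8, 0.1, -5.8, 1.5, 1.9, 0.0, -5.8, 1.3, 2.1, 0.1, -5.8, 1.1, 2.2, 0.0, -5.8, 0.9, 2.3, 0.1, -5.8, 0.6, 2.3, 0.0, -5.9, 0.4, 2.4, 0.1, -5.8, 0.2, 2.5, 0.0, -5.9, -0.1, 2.41, 0.08, -5.8]
6 [0.0, 0.0, 3.3, 0.0, 0.0, 0.0, 3.3, 0.0, 0.0, 0.0, 3.4, 0.0, 0.0, 0.0, 3.3, 0.0, 0.0, 0.0, 3.4, 0.0, 0.0, 0.0, 3.3, 0.0]
```

arm_command --moves '[2.2,-1.0,0,-5.8,2.3,-0.7,0,-5.8,2.4,-0.5,0,-5.8,2.4,-0.3,0,-5.8,2.4,0.0,0,-5.8,2.4,0.2,0,-5.8,2.4,0.5,0,-5.8,2.3,0.7,0,-5.8,2.3,0.9,0,-5.8,2.2,1.2,0,-5.8,2.0,1.4,0,-5.8,1.9,1.6,0.0,-5.8]'

```text
time: 12.2
ee_pos: [0.508, 0.1252, 0.2289]
eef_rot: [0.439, 0.898, -0.0, -0.0]
ft_force: [0.5, 0.1, -2.4]
width: 0.0295
grip_force: 59.9
```

arm_command --moves '[1.7,1.8,0.1,-5.8,1.5,1.9,0.0,-5.8,1.3,2.1,0.1,-5.8,1.1,2.2,0.0,-5.8,0.9,2.3,0.1,-5.8,0.6,2.3,0.0,-5.9,0.4,2.4,0.1,-5.8,0.2,2.5,0.0,-5.9,-0.1,2.4,0.1,-5.8,0,0,0,0,0,0,0,0]'

```text
time: 13.12
ee_pos: [0.5393, 0.3431, 0.223]
eef_rot: [-0.001, 1.0, -0.0, -0.001]
ft_force: [-0.8, -0.2, -2.8]
width: 0.0291
grip_force: 59.9
```

Run:
```python
from h import *
import cv2
i=r.camera_info("wrist");a=r.camera("wrist");t=r.camera("top")
plan((.543,.341,.02,90),(.543,.341,-.03,90),step=3.6)
f=lambda p:cv2.resize(p[:,:,::-1],(400,300))
cv2.imwrite("pics/m6.png",np.hstack([f(a),cv2.resize(t[150:300,90:290,::-1],(400,300),interpolation=cv2.INTER_CUBIC)]))
```

```text
at [0.5402 0.3408 0.224 ] ya 89.9
6 [0.0, 0.0, 3.4, 0.0, -0.1, 0.0, 3.4, 0.0, 0.0, 0.0, 3.4, 0.0, -0.1, 0.0, 3.4, 0.0, 0.0, 0.0, 3.4, -0.1, -0.08, 0.02, 3.4, 0.0]
2 [0.0, 0.0, 2.5, 0.0, 0.0, 0.0, 2.5, 0.0]
```

View pics/m6.png

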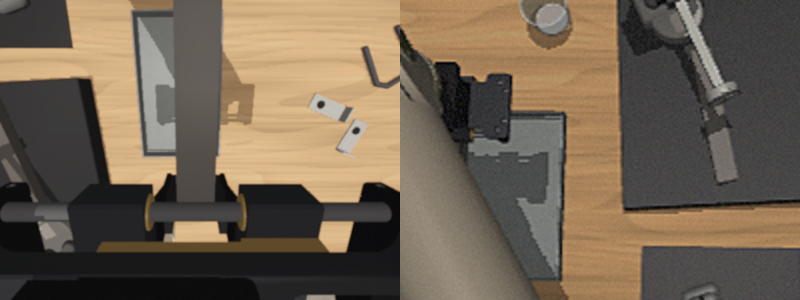

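The mosaic shows the bar held level and along the tray, with the near tray corners at (145,155) and (219,154) in the left half. The long bar is still on the plate, with its near end at (722,182) in the right half. That was the tenth viewed picture, so the rest is by numbers.

Run:
```python
from h import *
for q in[(145,155),(219,154),(134,12)]:print(w("wrist",*q,.035,1.28))
```

```text
[0.5898542  0.24344619 0.035     ]
[0.58811719 0.38649504 0.035     ]
[0.34816584 0.24278878 0.035     ]
```

arm_command --moves '[-0.1,0,3.4,0,-0.1,0,3.4,0,0,0,3.4,0,0,0,3.4,0,0,0,3.4,0,0,0,3,0,0,0,1,0,0,0,0,0]'

```text
time: 13.88
ee_pos: [0.5406, 0.3399, 0.0121]
eef_rot: [0.001, 1.0, -0.002, -0.002]
ft_force: [0.2, 0.3, -1.7]
width: 0.0292
grip_force: 59.9
```

arm_command --moves '[0,0,1.2,0,0,0,1.2,0,0,0,0.8,0,0,0,0.3,0,0,0,0,0,0,0,0,0]'

```text
time: 14.38
ee_pos: [0.5422, 0.3421, -0.0202]
eef_rot: [0.0, 1.0, 0.0, 0.0]
ft_force: [-0.4, 0.2, -3.1]
width: 0.0294
grip_force: 59.9
```

arm_command --moves '[0,0,0.4,0,0,0,0.3,0,0,0,0,0]'

```text
time: 14.63
ee_pos: [0.5417, 0.3419, -0.028]
eef_rot: [0.0, 1.0, -0.0, -0.0]
ft_force: [-0.0, 0.3, -2.8]
width: 0.0294
grip_force: 59.9
```

arm_command --moves '[0,0,0.2,0,0,0,0,0]'

```text
time: 14.8
ee_pos: [0.5419, 0.342, -0.0297]
eef_rot: [0.0, 1.0, 0.0, -0.0]
ft_force: [-1.2, 0.4, -1.4]
width: 0.0293
grip_force: 59.9
```

arm_command --moves '[0,0,0,0,0,0,0,0,0,0,0,0,0,0,-2,0,0,0,-3.5,0,0,0,-3.5,0,0,0,-3.5,0,0,0,-3.5,0,0,0,-3.5,0,0,0,-3.5,0,0,0,0,0]' --fingers 43

```text
time: 15.72
ee_pos: [0.5448, 0.3435, 0.2089]
eef_rot: [0.0, 1.0, 0.004, 0.004]
ft_force: [0.6, 0.7, 1.3]
width: 0.0371
grip_force: 0.0
```

Run:
```python
from h import *
plan((.511,-.002,.18,101),(.511,-.002,.03,101))
```

```text
at [0.5448 0.3435 0.2089] ya 90.0
10 [0.3, -3.5, 0.3, -1.1, 0.4, -3.4, 0.3, -1.1, 0.5, -3.4, 0.3, -1.1, 0.5, -3.4, 0.3, -1.1, 0.6, -3.4, 0.3, -1.1, 0.7, -3.4, 0.3, -1.1, 0.7, -3.4, 0.3, -1.1, 0.8, -3.4, 0.3, -1.1, 0.9, -3.4, 0.2, -1.1, 0.93, -3.38, 0.29, -1.1]
5 [0.0, 0.0, 3.0, 0.0, 0.0, 0.0, 3.0, 0.0, 0.0, 0.0, 3.0, 0.0, 0.0, 0.0, 3.0, 0.0, 0.0, 0.0, 3.0, 0.0]
```

arm_command --moves '[0.3,-3.5,0.1,-1.1,0.4,-3.4,0,-1.1,0.5,-3.4,0,-1.1,0.5,-3.4,0,-1.1,0.6,-3.4,0,-1.1,0.7,-3.4,0,-1.1,0.7,-3.4,0,-1.1,0.8,-3.4,0,-1.1,0.9,-3.4,0,-1.1,0.9,-3.4,0,-1.1,0,0,0,0,0,0,0,0]' --fingers 65

```text
time: 16.72
ee_pos: [0.5086, -0.0058, 0.1999]
eef_rot: [-0.094, 0.996, 0.0, 0.001]
ft_force: [0.8, 0.5, -0.2]
width: 0.0565
grip_force: 0.0
```

Run:
```python
from h import *
plan((.509,-.001,.05,101.5),(.509,-.001,.017,101.5))
```

```text
at [ 0.5086 -0.0058  0.1999] ya 100.7
5 [0.0, 0.1, 3.0, -0.2, 0.0, 0.1, 3.0, -0.1, 0.0, 0.1, 3.0, -0.2, -0.1, 0.1, 3.0, -0.1, -0.03, 0.06, 2.99, -0.2]
1 [0.0, 0.0, 3.3, 0.0]
```

arm_command --moves '[0,0.1,3,-0.2,0,0,3,-0.2,0,0,3,-0.2,0,0,3,0,0,0,3,0,0,0,1.5,0,0,0,0,0,0,0,0,0]'

```text
time: 17.38
ee_pos: [0.5082, -0.0018, 0.0343]
eef_rot: [-0.102, 0.995, -0.0, -0.001]
ft_force: [0.4, 0.9, -0.8]
width: 0.0562
grip_force: 0.0
```

Run:
```python
from h import *
plan((.509,-.001,.017,101.5))
```

```text
at [ 0.5082 -0.0018  0.0343] ya 101.7
1 [-0.1, 0.06, 1.73, 0.2]
```

arm_command --moves '[0,0,1.0,0,0,0,0.7,0,0,0,0,0]'

```text
time: 17.63
ee_pos: [0.5081, -0.0024, 0.0167]
eef_rot: [-0.101, 0.995, 0.0, -0.0]
ft_force: [-0.5, 0.4, -0.3]
width: 0.0565
grip_force: 0.0
```

arm_command --moves '[0,0,0,0,0,0,0,0,0,0,0,0,0,0,0,0,0,0,0,0,0,0,0,0,0,0,0,0]' --fingers 0 --squeeze 60

```text
time: 18.22
ee_pos: [0.5086, -0.0026, 0.0177]
eef_rot: [-0.101, 0.995, 0.0, 0.0]
ft_force: [-0.7, 0.3, 3.5]
width: 0.0296
grip_force: 60.0
```

arm_command --moves '[0,0,-0.4,0,0,0,-0.4,0,0,0,0,0]'

```text
time: 18.47
ee_pos: [0.5085, -0.0028, 0.026]
eef_rot: [-0.101, 0.995, 0.0, 0.0]
ft_force: [0.6, 0.5, -3.1]
width: 0.0289
grip_force: 60.0
```

Run:
```python
from h import *
plan((.43,.0,.036,None),(.40,.14,.06,90),(.387,.283,.06,90))
```

```text
at [ 0.5085 -0.0028  0.026 ] ya 101.6
3 [2.5, 0.6, -0.3, 0.0, 2.6, 0.6, -0.4, 0.0, 2.53, 0.65, -0.3, 0.0]
5 [0.0, 2.9, -0.5, 2.3, 0.1, 2.9, -0.5, 2.3, 0.3, 2.8, -0.5, 2.3, 0.4, 2.8, -0.5, 2.3, 0.47, 2.84, -0.4, 2.4]
4 [0.3, 3.6, 0.0, 0.0, 0.3, 3.6, 0.0, 0.0, 0.4, 3.5, 0.0, 0.0, 0.31, 3.6, 0.0, 0.0]
```

arm_command --moves '[2.5,0.6,-0.3,0.0,2.6,0.6,-0.4,0.0,2.5,0.6,-0.3,0.0,0,2.9,0,1,0.1,2.9,0,2.3,0.3,2.8,-0.5,2.3,0.4,2.8,-0.5,3,0.5,2.8,-1,3,0.3,3.6,0.0,0.0,0.3,3.6,0.0,0.0,0.4,3.5,0.0,0.0,0.3,3.6,0.0,0.0]'

```text
time: 19.47
ee_pos: [0.3841, 0.2832, 0.0555]
eef_rot: [0.0, 1.0, 0.0, -0.0]
ft_force: [0.8, -0.8, -2.6]
width: 0.0296
grip_force: 60.0
```

arm_command --moves '[0,0,0,0]'

```text
time: 19.55
ee_pos: [0.3829, 0.2892, 0.0557]
eef_rot: [-0.004, 1.0, 0.002, 0.0]
ft_force: [-1.0, 0.4, -2.5]
width: 0.0296
grip_force: 60.0
```

Run:
```python
from h import *
plan((.387,.283,.01,90),(.387,.283,-.024,90),step=2)
```

```text
at [0.3829 0.2892 0.0557] ya 90.4
3 [-0.1, -0.2, 1.5, 0.1, -0.2, -0.2, 1.5, 0.2, -0.11, -0.22, 1.57, 0.1]
2 [0.0, 0.0, 1.7, 0.0, 0.0, 0.0, 1.7, 0.0]
```

arm_command --moves '[-0.2,0,1.5,0,-0.2,0,1.5,0,0,0,1.5,0,0,0,0,0,0,0,0,0]'

```text
time: 19.97
ee_pos: [0.3883, 0.2811, 0.01]
eef_rot: [0.0, 1.0, -0.001, -0.001]
ft_force: [0.5, 0.7, -3.4]
width: 0.0298
grip_force: 60.0
```

arm_command --moves '[0,0.4,1.2,0,0,0,1.2,0,0,0,0.8,0,0,0,0.4,0,0,0,0,0,0,0,0,0]'

```text
time: 20.47
ee_pos: [0.3892, 0.2859, -0.025]
eef_rot: [0.0, 1.0, 0.0, 0.0]
ft_force: [-0.4, -0.5, -2.5]
width: 0.0297
grip_force: 60.0
```

arm_command --moves '[0,0,0.4,0,0,0,0,0]'

```text
time: 20.63
ee_pos: [0.3895, 0.2862, -0.0293]
eef_rot: [0.0, 1.0, 0.0, 0.001]
ft_force: [0.3, 0.8, -1.8]
width: 0.0297
grip_force: 60.0
```

arm_command --moves '[0,0,0,0,0,0,0,0,0,0,0,0,0,0,-2,0,0,0,-3.5,0,0,0,-3.5,0,0,0,-3.5,0,0,0,-3.5,0,0,0,-3.5,0,0,0,-3.5,0,0,0,0,0]' --fingers 43

```text
time: 21.55
ee_pos: [0.3914, 0.2878, 0.2077]
eef_rot: [0.0, 1.0, 0.004, 0.004]
ft_force: [0.4, 0.3, 0.5]
width: 0.0375
grip_force: 0.0
```

Run:
```python
from h import *
# lever shank: 87 mm from boss
plan((.482,-.323,.21,-54))
```

```text
at [0.3914 0.2878 0.2077] ya 90.0
12 [-0.4, -2.7, 0.0, 6.3, -0.7, -2.6, 0.0, 6.3, -1.0, -2.5, 0.0, 6.3, -1.2, -2.4, 0.0, 6.3, -1.5, -2.2, 0.0, 6.3, -1.7, -2.1, 0.0, 6.2, -1.9, -1.9, 0.0, 6.3, -2.1, -1.6, 0.0, 6.2, -2.3, -1.4, 0.0, 6.3, -2.4, -1.1, 0.0, 6.2, -2.5, -0.9, 0.0, 6.3, -2.6, -0.6, 0.0, 6.2]
11 [-2.7, -0.3, 0.0, 6.3, -2.7, 0.0, 0.0, 6.2, -2.7, 0.3, 0.0, 6.3, -2.6, 0.6, 0.0, 6.2, -2.5, 0.9, 0.0, 6.3, -2.4, 1.1, 0.0, 6.2, -2.3, 1.4, 0.0, 6.3, -2.1, 1.6, -0.1, 6.2, -2.0, 1.9, 0.0, 6.3, -1.7, 2.1, -0.1, 6.2, -1.52, 2.25, -0.03, 6.3]
```

Run:
```python
from h import *
np.set_printoptions(precision=3,suppress=True)
print(r.read_state()["joint_positions"])
plan((.482,-.323,.21,126.6))
```

```text
[-0.883 -0.004  0.155  1.796 -0.     1.339  0.843]
at [0.391 0.288 0.208] ya 90.0
12 [-0.5, -3.4, 0.0, -2.0, -0.4, -3.4, 0.0, -2.0, -0.3, -3.4, 0.0, -2.0, -0.1, -3.4, 0.0, -2.0, 0.0, -3.4, 0.0, -2.0, 0.1, -3.4, 0.0, -2.0, 0.2, -3.4, 0.0, -2.1, 0.3, -3.4, 0.0, -2.0, 0.5, -3.4, 0.0, -2.1, 0.6, -3.4, 0.0, -2.0, 0.7, -3.4, 0.0, -2.1, 0.8, -3.3, 0.0, -2.0]
6 [0.9, -3.3, 0.0, -2.1, 1.1, -3.3, 0.0, -2.0, 1.2, -3.2, -0.1, -2.1, 1.3, -3.2, 0.0, -2.0, 1.4, -3.2, -0.1, -2.1, 1.47, -3.11, -0.03, -2.0]
```

arm_command --moves '[-0.4,-2.7,0.0,6.3,-0.7,-2.6,0.0,6.3,-1.0,-2.5,0.0,6.3,-1.2,-2.4,0.0,6.3,-1.5,-2.2,0.0,6.3,-1.7,-2.1,0.0,6.2,-1.9,-1.9,0.0,6.3,-2.1,-1.6,0.0,6.2,-2.3,-1.4,0.0,6.3,-2.4,-1.1,0.0,6.2,-2.5,-0.9,0.0,6.3,-2.6,-0.6,0.0,6.2]' --fingers 60

```text
time: 22.55
ee_pos: [0.4352, -0.0337, 0.2005]
eef_rot: [0.612, 0.791, 0.0, 0.0]
ft_force: [0.3, 1.1, -0.5]
width: 0.0521
grip_force: 0.0
```

arm_command --moves '[-2.7,-0.3,0.0,6.3,-2.7,0.0,0.0,6.2,-2.7,0.3,0.0,6.3,-2.6,0.6,0.0,6.2,-2.5,0.9,0.0,6.3,-2.4,1.1,0.0,6.2,-2.3,1.4,0.0,6.3,-2.1,1.6,0,6.2,-2.0,1.9,0.0,6.3,-1.7,2.1,0,6.2,-1.5,2.3,0,6.3,0,0,0,0]'

```text
time: 23.55
ee_pos: [0.4792, -0.3303, 0.2001]
eef_rot: [0.953, 0.303, -0.001, 0.001]
ft_force: [0.1, -0.3, 0.1]
width: 0.0517
grip_force: 0.0
```

Run:
```python
from h import *
import cv2
np.set_printoptions(precision=4,suppress=True)
r.camera("top");i=r.camera_info("wrist");a=r.camera("wrist");t=r.camera("top")
cv2.imwrite("pics/w7.png",a[:,:,::-1]);cv2.imwrite("pics/t7.png",t[:,:,::-1])
for p in[(.551,-.274,.036),(.445,-.352,.026),(.481,-.3255,.022)]:print(px("wrist",p,1,i))
hsv=cv2.cvtColor(a,cv2.COLOR_RGB2HSV)
m=((hsv[...,1]<60)&(hsv[...,2]>120)).astype(np.uint8)
n,l,st,c=cv2.connectedComponentsWithStats(m)
for k in range(1,n):
    if st[k,4]>300:print(st[k],c[k])
plan((.481,-.3255,.06,-53.6))
```

```text
[248.2646 100.5334]
[249.4843 196.3725]
[249.1197 165.4751]
[ 233   84   34  103 1883] [249.7738 125.1365]
[ 403  176  109   69 4585] [460.4406 207.9097]
at [ 0.4801 -0.3251  0.2001] ya -54.0
4 [0.0, 0.0, 3.5, -0.1, 0.0, 0.0, 3.5, -0.1, 0.0, 0.0, 3.5, -0.1, 0.05, 0.09, 3.51, -0.1]
```

Run:
```python
from h import *
import cv2
np.set_printoptions(precision=4,suppress=True)
i=r.camera_info("wrist");a=cv2.imread("pics/w7.png")[:,:,::-1].copy()
hsv=cv2.cvtColor(a,cv2.COLOR_RGB2HSV)
m=((hsv[...,1]<60)&(hsv[...,2]>120))
for y in range(84,190,5):
    x=np.where(m[y,200:300])[0]+200
    if len(x):print(y,x.min(),x.max(),end="; ")
m[120:]=0;m[:,300:]=0;m[:,:200]=0
c,_=cv2.findContours(m.astype(np.uint8),cv2.RETR_EXTERNAL,cv2.CHAIN_APPROX_NONE)
c=max(c,key=len);c=c[c[:,0,1]<108];(x,y),(A,B),_=cv2.fitEllipse(c);print(x,y,A,B,w("wrist",x,y,.036,1,i))
```

```text
84 247 253; 89 238 262; 94 235 265; 99 233 266; 104 233 266; 109 234 265; 114 238 262; 119 243 257; 124 243 257; 129 243 257; 134 243 257; 139 243 257; 144 243 257; 149 243 257; 154 243 257; 159 243 255; 164 244 255; 169 244 255; 174 244 255; 179 245 255; 184 245 255; 189 247 253; 249.6697235107422 101.46183013916016 33.3135871887207 34.9702033996582 [ 0.5517 -0.2724  0.036 ]
```

```bash
cat >> h.py <<'E'
import cv2
def boss(z=.036):
    i=r.camera_info("wrist");a=r.camera("wrist");hsv=cv2.cvtColor(a,cv2.COLOR_RGB2HSV)
    m=((hsv[...,1]<60)&(hsv[...,2]>120));f=m.copy()
    m[120:]=0;m[:,300:]=0;m[:,:200]=0
    c,_=cv2.findContours(m.astype(np.uint8),cv2.RETR_EXTERNAL,cv2.CHAIN_APPROX_NONE)
    c=max(c,key=len);c=c[c[:,0,1]<108];(x,y),(A,B),_=cv2.fitEllipse(c)
    P=[w("wrist",(np.where(f[k,200:300])[0]+200).mean(),k,z-.014,1,i) for k in(124,174)]
    return (x,y,A,B),w("wrist",x,y,z,1,i),P,ang(*P)
E
python3 - <<'E'
from h import *
np.set_printoptions(precision=4,suppress=True)
r.camera("side");e,b,P,an=boss();print(e,b,P,an)
g=b[:2]+.086*np.array([np.cos(np.radians(an)),np.sin(np.radians(an))]);print(g)
plan((g[0],g[1],.06,an+90),(g[0],g[1],-.034,an+90))
E
```

```text
(252.3858184814453, 104.11711120605469, 33.11861038208008, 34.39573669433594) [ 0.5515 -0.2763  0.036 ] [array([ 0.5307, -0.291 ,  0.022 ]), array([ 0.4738, -0.3309,  0.022 ])] -144.9331468177304
[ 0.4811 -0.3257]
at [ 0.4805 -0.3241  0.2004] ya -53.9
4 [0.0, 0.0, 3.5, 0.3, 0.0, 0.1, 3.5, 0.3, 0.0, 0.0, 3.5, 0.2, -0.04, 0.06, 3.54, 0.3]
3 [0.0, 0.0, 3.1, 0.0, 0.0, 0.0, 3.1, 0.0, 0.0, 0.0, 3.2, 0.0]
```

arm_command --moves '[0,0.1,3.5,0.3,0,0,3.5,0.3,0,0,3.5,0.3,0,0,3.5,0.2,0,0,3,0,0,0,3,0,0,0,2,0,0,0,0,0,0,0,0,0]'

```text
time: 24.55
ee_pos: [0.4807, -0.325, -0.0196]
eef_rot: [0.954, 0.3, -0.0, -0.001]
ft_force: [-0.9, -0.5, -0.4]
width: 0.0521
grip_force: 0.0
```

Run:
```python
from h import *
plan((.481,-.3257,-.034,-54.9))
```

```text
at [ 0.4807 -0.325  -0.0196] ya -55.0
1 [-0.01, 0.07, 1.44, -0.1]
```

arm_command --moves '[0,0.1,0.9,0,0,0,0.5,0,0,0,0,0]'

```text
time: 24.8
ee_pos: [0.4817, -0.3266, -0.0336]
eef_rot: [0.954, 0.3, 0.0, -0.0]
ft_force: [-0.1, -0.1, 0.5]
width: 0.0523
grip_force: 0.0
```

arm_command --moves '[0,0,0,0,0,0,0,0,0,0,0,0,0,0,0,0,0,0,0,0,0,0,0,0,0,0,0,0]' --fingers 0 --squeeze 60

```text
time: 25.38
ee_pos: [0.4814, -0.3269, -0.0335]
eef_rot: [0.954, 0.3, 0.0, -0.0]
ft_force: [-0.2, 0.7, 1.4]
width: 0.0196
grip_force: 59.9
```

arm_command --moves '[0,0,-1,0,0,0,-3,0,0,0,-3.5,0,0,0,-3.5,0,0,0,0,0,0,0,0,0]'

```text
time: 25.88
ee_pos: [0.4823, -0.3275, 0.0784]
eef_rot: [0.954, 0.3, 0.001, 0.001]
ft_force: [-0.5, 0.0, -3.7]
width: 0.0193
grip_force: 59.9
```

Run:
```python
from h import *
i=r.camera_info("wrist")
s=r.read_state();print(s["ee_pos"])
a=r.camera("wrist");cv2.imwrite("pics/w8.png",a[:,:,::-1])
hsv=cv2.cvtColor(a,cv2.COLOR_RGB2HSV);m=((hsv[...,1]<60)&(hsv[...,2]>120))
for y in range(0,220,6):
    x=np.where(m[y,150:350])[0]+150
    if len(x):print(y,x.min(),x.max(),len(x),end="; ")
t=np.array(s["ee_pos"]);zt=t[2]+.034+.036
print(px("wrist",[t[0]+.086*np.cos(.611),t[1]+.086*np.sin(.611),zt],1,i))
```

```text
[ 0.48230626 -0.32745246  0.07840651]
48 229 267 39; 54 221 275 55; 60 213 282 70; 66 210 286 77; 72 207 289 83; 78 204 292 89; 84 203 293 91; 90 202 294 93; 96 201 294 94; 102 203 293 91; 108 204 292 89; 114 206 290 85; 120 209 286 78; 126 214 283 70; 132 219 277 59; 138 228 268 41; 144 231 266 36; 150 231 266 36; 156 231 266 36; 162 231 266 36; 168 231 266 36; 174 232 266 35; 180 232 266 35; 186 232 266 35; 192 232 266 35; 198 233 262 30; 204 235 261 16; 210 235 261 27; 216 235 261 26; [249.213849    94.90439392]
```

Run:
```python
from h import *
np.set_printoptions(precision=4,suppress=True)
W=dict(fx=272.7835,fy=272.7835,cx=250.0564,cy=191.6321,origin=np.array([.58808462,.0167694,.40269054]),attitude=np.array([-.1419679,.04085577,-.27876663,.94892839]))
g=cv2.cvtColor(cv2.imread("pics/w1.png"),cv2.COLOR_BGR2GRAY)
for z in(.219,.205):
  L=[]
  for y in range(20,160,20):
    x0=int(530-(y-10)*105/170);x=np.arange(x0-35,x0+36);m=g[y,x]>195;L.append(w("wrist",x[m].mean(),y,z,.64,W));
    if z==.219:print(y,x[m].min(),x[m].max(),m.sum(),end="; ")
  L=np.array(L);v=np.polyfit(L[:,0],L[:,1],1);print(z,np.degrees(np.arctan(v[0])),"y at .59",np.polyval(v,.59),"at .7",np.polyval(v,.7))
t=cv2.cvtColor(cv2.imread("pics/top0.png"),cv2.COLOR_BGR2GRAY)
for z in(.219,.205):
  L=[]
  for y in range(240,294,6):
    x0=int(362+(y-236)*27/61);x=np.arange(x0-12,x0+13);m=t[y,x]>140;L.append(w("top",x[m].mean(),y,z))
    if z==.219:print(y,x[m].min(),x[m].max(),m.sum(),end="; ")
  L=np.array(L);v=np.polyfit(L[:,0],L[:,1],1);print(z,np.degrees(np.arctan(v[0])),"y at .59",np.polyval(v,.59),"at .7",np.polyval(v,.7))
# dial patch gray in w1 along beam direction and across
for k in range(-70,71,5):
  d=np.array([-.525,.851]);q=np.array([410,197])+k*d;print(k,g[int(q[1]),int(q[0])],end=" ")
print()
for k in range(-70,71,5):
  d=np.array([.851,.525]);q=np.array([410,197])+k*d;print(k,g[int(q[1]),int(q[0])],end=" ")
```

```text
20 500 558 59; 40 487 525 39; 60 475 513 39; 80 463 500 38; 100 450 488 39; 120 438 475 38; 140 426 462 37; 0.219 22.728242381337292 y at .59 0.0058433532115511055 at .7 0.05192107240027388
0.205 22.72824238133761 y at .59 0.004949473317922809 at .7 0.051027192506646335
240 358 365 8; 246 361 374 10; 252 364 371 8; 258 366 373 8; 264 369 376 8; 270 372 379 8; 276 375 381 7; 282 377 384 8; 288 380 387 8; 0.219 23.616815235178574 y at .59 0.008124367645974573 at .7 0.05622063575601011
0.205 23.616815235178503 y at .59 0.006763077079108004 at .7 0.05485934518914343
-70 236 -65 236 -60 236 -55 237 -50 238 -45 238 -40 239 -35 239 -30 239 -25 240 -20 189 -15 236 -10 237 -5 230 0 240 5 238 10 238 15 205 20 120 25 149 30 171 35 169 40 168 45 167 50 166 55 156 60 103 65 103 70 102 
-70 69 -65 67 -60 59 -55 112 -50 143 -45 164 -40 180 -35 190 -30 195 -25 200 -20 203 -15 215 -10 195 -5 232 0 240 5 243 10 237 15 218 20 208 25 204 30 199 35 194 40 181 45 163 50 75 55 66 60 67 65 66 70 66
```

Run:
```python
from h import *
plan((.5185,-.0426,.035,-54.9),step=3)
```

```text
at [ 0.4813 -0.3266  0.0766] ya -55.1
10 [1.9, -2.1, 0.4, 0.0, 1.9, -2.1, 0.4, 0.0, 1.9, -2.1, 0.4, 0.0, 1.9, -2.1, 0.4, 0.0, 1.9, -2.1, 0.4, 0.0, 2.0, -2.1, 0.4, 0.0, 1.9, -2.1, 0.4, -0.1, 2.0, -2.2, 0.5, 0.0, 2.0, -2.1, 0.4, -0.1, 1.91, -2.16, 0.46, 0.0]
```

arm_command --moves '[1.9,-2.1,1,0,1.9,-2.1,1,0,1.9,-2.1,1,0,1.9,-2.1,1.1,0,1.9,-2.1,0,0,2,-2.1,0,0,1.9,-2.1,0,0,2,-2.2,0,0,1.3,-1.4,0,0,1.3,-1.4,0,0,0.8,-0.9,0,0,0.4,-0.5,0,0]'

```text
time: 26.93
ee_pos: [0.5172, -0.0422, 0.0342]
eef_rot: [0.954, 0.301, -0.001, -0.0]
ft_force: [0.6, -0.4, -3.5]
width: 0.0197
grip_force: 59.9
```

arm_command --moves '[0,0,0,0,0,0,0,0,0,0,0,0]'

```text
time: 27.18
ee_pos: [0.5178, -0.0456, 0.0352]
eef_rot: [0.954, 0.299, -0.0, 0.0]
ft_force: [0.0, -0.4, -4.2]
width: 0.0197
grip_force: 59.9
```

Run:
```python
from h import *
plan((.5185,-.0426,.0175,-54.9),step=3)
```

```text
at [ 0.5178 -0.0456  0.0352] ya -55.2
1 [0.23, -0.2, 1.77, -0.3]
```

arm_command --moves '[0.2,-0.2,0.7,-0.3,0,0,0.6,0,0,0,0.3,0,0,0,0,0,0,0,0,0]'

```text
time: 27.6
ee_pos: [0.5184, -0.0415, 0.0191]
eef_rot: [0.953, 0.302, -0.0, -0.0]
ft_force: [-0.4, 0.1, -2.9]
width: 0.0194
grip_force: 59.9
```

arm_command --moves '[0,0,0.2,0,0,0,0,0]'

```text
time: 27.77
ee_pos: [0.5187, -0.0412, 0.0173]
eef_rot: [0.953, 0.302, 0.0, -0.0]
ft_force: [0.3, 0.6, -2.7]
width: 0.0192
grip_force: 59.9
```

arm_command --moves '[0,0,0.1,0,0,0,0,0]'

```text
time: 27.93
ee_pos: [0.5189, -0.0412, 0.0166]
eef_rot: [0.953, 0.302, 0.0, -0.0]
ft_force: [0.5, 0.1, -1.4]
width: 0.0198
grip_force: 59.9
```

arm_command --moves '[0,0,0,0,0,0,0,0,0,0,0,0,0,0,0,0,0,0,-2,0,0,0,-3,0,-1,0,-3,0,-1,0,-3,0,-1,0,-3.5,0,0,0,-3.5,0,0,0,0,0,0,0,0,0]' --fingers 45

```text
time: 28.93
ee_pos: [0.4954, -0.0584, 0.1982]
eef_rot: [0.953, 0.302, 0.002, -0.0]
ft_force: [0.2, -0.3, -0.3]
width: 0.0394
grip_force: 0.0
```

Run:
```python
from h import *
np.set_printoptions(precision=4,suppress=True)
i=r.camera_info("wrist");a=r.camera("wrist");s=r.camera("side");t=r.camera("top")
for n,p in(("wrist",a),("side",s),("top",t)):cv2.imwrite(f"pics/{n}9.png",p[:,:,::-1])
import json;json.dump({k:np.array(v).tolist() for k,v in i.items()},open("w9.json","w"))
print(r.read_state()["ee_pos"])
# expected places
b=(.589,.0075,.086);sm=(.589-.13*.82,.0075-.13*.574,.076)
for c in("wrist","side","top"):print(c,*[px(c,q,1,i if c=="wrist" else None) for q in(b,sm,(.589,.0075,.21))])
def prof(p,x,y,dx,dy):
    g=cv2.cvtColor(p,cv2.COLOR_RGB2GRAY);print(g[y-dy:y+dy+1,x-dx:x+dx+1])
q=px("side",b,1).astype(int);np.set_printoptions(linewidth=200);prof(s,q[0],q[1],14,14)
```

```text
[ 0.4935 -0.0583  0.1952]
wrist [249.9213  75.6458] [249.5155 189.847 ] [249.7913  51.9715]
side [248.8303 220.5887] [232.4095 260.0182] [247.2764 186.0026]
top [249.3356 203.9944] [274.8738 241.3475] [249.9049 195.835 ]
[[ 57  53  52  45  36  27  28  26  22  25  37  47  55  52  54  53  56  54  49  53  53  51  53  53  50  37  42  37  41]
 [ 56  49  52  44  33  20  24  27  28  24  34  50  55  52  53  57  52  54  50  56  50  49  52  52  43  40  35  34  42]
 [ 55  53  52  44  36  37  22  27  24  24  37  45  51  55  57  56  52  54  54  51  53  52  53  48  39  36  39  37  46]
 [ 54  57  53  48  42  28  27  26  18  31  37  47  53  54  52  57  54  54  55  49  54  51  50  42  38  33  36  41  57]
 [ 56  54  54  42  38  23  22  22  33  37  46  49  51  53  56  57  55  52  54  54  59  46  44  41  44  36  40  44  49]
 [ 54  55  52  49  34  27  24  25  26  42  53  53  52  52  56  51  50  55  55  55  52  47  40  36  38  48  41  50  49]
 [ 51  51  50  46  38  20  28  26  37  49  49  51  56  48  49  55  52  51  53  53  47  41  39  36  38  41  54  54  49]
 [ 55  53  53  53  28  33  24  20  41  50  51 
[... 1872 characters left out ...]
 39  41  44  44  64  99 127 162 185 189 149 111 105 101  98  99  96  94 100  91  77  59  54  49  54  51]
 [ 49  46  47  40  38  37  42  67 126 176 203 213 199 152 147 137 111  98  99  91  96  98  87  73  59  54  55  56  56]
 [ 44  42  37  39  40  35  46  80 149 206 215 211 197 181 194 179 122  98  95  98 102  97  81  59  52  52  52  55  48]
 [ 57  51  41  37  42  27  55 109 170 204 218 203 177 193 206 177 123  96  99  96  90  86  65  56  53  50  51  54  54]
 [ 54  56  48  48  42  43  73 143 200 213 215 193 180 203 199 147 103  93  91  89  73  62  60  52  52  56  60  59  54]
 [ 55  50  55  58  48  57 110 174 219 218 208 184 196 208 183 122  89  78  78  69  62  52  51  51  57  55  55  53  53]]
```

Run:
```python
from h import *
np.set_printoptions(precision=1,suppress=True,linewidth=220)
g=cv2.cvtColor(cv2.imread("pics/side9.png"),cv2.COLOR_BGR2GRAY)
print(np.arange(234,264));
for y in range(174,216):print(y,*g[y,234:264])
for z in(.21,.2,.19):print(z,px("side",(.5808,.0038,z),1),px("side",(.589,.0075,z),1),px("side",(.589,.0075,z-.056),1))
```

```text
[234 235 236 237 238 239 240 241 242 243 244 245 246 247 248 249 250 251 252 253 254 255 256 257 258 259 260 261 262 263]
174 47 41 35 38 57 84 84 69 56 56 63 60 56 61 73 71 72 73 80 81 77 82 111 137 123 95 62 57 58 54
175 42 33 36 66 114 141 126 70 50 53 57 57 54 56 58 62 58 60 64 63 64 65 92 112 102 74 59 57 60 57
176 40 39 48 99 156 172 150 81 51 59 58 57 62 54 61 57 58 53 55 60 57 67 77 85 72 62 61 60 57 61
177 46 42 55 101 153 162 121 66 49 59 56 61 56 58 52 61 61 58 55 56 51 57 69 69 59 56 64 55 60 58
178 38 41 43 66 94 94 67 52 48 58 58 58 53 58 55 62 60 55 57 54 39 53 66 63 56 59 58 60 61 56
179 44 44 44 44 47 45 54 54 53 57 58 59 56 62 59 57 57 59 55 48 38 43 55 57 58 54 58 60 58 56
180 38 34 38 36 43 44 54 59 57 57 56 56 59 57 57 60 58 56 55 54 44 51 51 59 62 53 61 54 59 60
181 35 40 31 35 38 37 42 41 45 44 49 50 54 51 56 59 58 57 59 58 59 57 55 57 55 54 60 61 57 61
182 35 33 36 31 24 32 36 35 34 31 36 44 40 42 45 50 56 56 60 54 56 58 58 63 54 58 61 61 59 57
183 56 56 48 51 35 41 31 36 29 31 35 33 31 33 37 36 35 43 48 47 57 59 55 60 58 56 56 60 59 56
184 92 85 80 68 61 47 4
[... 2458 characters left out ...]
2 38 23 22 22 33 37 46 49 51 53 56 57 55 52 54 54 59 46 44 41 44 36 40 44 49 51
211 54 55 52 49 34 27 24 25 26 42 53 53 52 52 56 51 50 55 55 55 52 47 40 36 38 48 41 50 49 45
212 51 51 50 46 38 20 28 26 37 49 49 51 56 48 49 55 52 51 53 53 47 41 39 36 38 41 54 54 49 52
213 55 53 53 53 28 33 24 20 41 50 51 51 52 54 58 54 56 50 54 50 38 41 34 35 34 43 51 52 54 52
214 57 53 50 53 39 37 30 36 44 45 64 78 89 82 85 85 85 79 76 73 49 35 39 41 40 50 53 52 56 54
215 50 56 57 55 48 47 39 43 58 82 111 141 145 135 129 128 130 135 147 150 115 69 44 40 45 50 57 53 54 50
0.21 [245.5 188.1] [247.3 186. ] [248.  202.4]
0.2 [245.6 191.2] [247.4 189. ] [248.1 205.2]
0.19 [245.8 194.2] [247.5 192. ] [248.3 207.9]
```

Run:
```python
from h import *
print(R.from_quat(r.camera_info("side")["attitude"]).apply([1,0,0]))
plan((.5187,-.0412,.10,-54.9),(.5187,-.0412,.018,-54.9),step=3)
```

```text
[ 0.7941186  -0.60746746 -0.01894537]
at [ 0.4935 -0.0583  0.1952] ya -54.8
4 [0.8, 0.0, 2.4, 0.0, 0.7, 0.0, 2.4, 0.0, 0.8, 0.0, 2.4, 0.0, 0.75, 0.05, 2.32, 0.1]
3 [0.0, 0.0, 2.7, 0.0, 0.0, 0.0, 2.8, 0.0, 0.0, 0.0, 2.7, 0.0]
```

arm_command --moves '[0.8,0,2.4,0,0.7,0,2.4,0,0.8,0,2.4,0,0.7,0,2.3,0,0,0,2.7,0,0,0,2.7,0,0,0,2,0,0,0,0.5,0,0,0,0,0,0,0,0,0]'

```text
time: 29.92
ee_pos: [0.5186, -0.0415, 0.0227]
eef_rot: [0.953, 0.302, -0.0, 0.0]
ft_force: [0.1, 0.4, 0.3]
width: 0.0392
grip_force: 0.0
```

arm_command --moves '[0,0,0,0,0,0,0,0,0,0,0,0,0,0,0,0]' --fingers 0 --squeeze 30

```text
time: 30.25
ee_pos: [0.5191, -0.0411, 0.0231]
eef_rot: [0.953, 0.302, 0.001, -0.0]
ft_force: [-0.4, -0.2, 0.5]
width: 0.0203
grip_force: 0.2
```

arm_command --moves '[0,0,0,0,0,0,-0.1,0,0.1,0.1,0,0,0.1,0.1,0,0,0,0,0,0,0,0,0.1,0,0,0,0,0]'

```text
time: 30.83
ee_pos: [0.5215, -0.0417, 0.0231]
eef_rot: [0.953, 0.302, -0.0, -0.0]
ft_force: [-5.2, 0.7, 10.3]
width: 0.0199
grip_force: 30.0
```

arm_command --moves '[0,0,0,0,0,0,0,0,0,0,0,0,0,0,0,0,0,0,-2,0,0,0,-3,0,-1,0,-3,0,-1,0,-3,0,-1,0,-3.5,0,0,0,-3.5,0,0,0,0,0,0,0,0,0]' --fingers 45

```text
time: 31.83
ee_pos: [0.4981, -0.0589, 0.204]
eef_rot: [0.953, 0.302, 0.002, -0.0]
ft_force: [-0.6, -0.1, -0.5]
width: 0.0393
grip_force: 0.0
```

Run:
```python
from h import *
s=r.camera("side");g=cv2.cvtColor(s,cv2.COLOR_RGB2GRAY).astype(float);cv2.imwrite("pics/side10.png",s[:,:,::-1])
g0=cv2.cvtColor(cv2.imread("pics/side9.png"),cv2.COLOR_BGR2GRAY).astype(float)
for G in(g0,g):
  L=[]
  for y in range(218,224):
    row=G[y];a=np.interp(92,row[238:243],np.arange(238,243));b=np.interp(-120,-row[254:260],np.arange(254,260));L.append((a+b)/2)
  h=G[214:230,238:260]>75;print(np.mean(L),214+np.argmax(G[212:222,249]>90)-2)
print(*cv2.phaseCorrelate(g0[205:265,220:265],g[205:265,220:265]))
print(px("side",(.591,.007,.086),1),px("side",(.591,.007,.154),1),px("side",(.589,.0075,.086),1))
plan()
```

```text
248.76958142193862 215
249.64602736769294 214
(1.2789098944381898, -0.0461219237445043) 1.0233647260016785
[249.53264922 220.3600416 ] [248.75047322 202.1663205 ] [248.83025238 220.58868923]
at [ 0.4972 -0.0588  0.2024] ya -54.8
```

Run:
```python
from h import *
plan((.497,-.059,.245,-60),(.642,.0303,.235,-66),step=3)
```

```text
at [ 0.4972 -0.0588  0.2024] ya -54.8
2 [0.0, 0.0, -2.1, 2.6, -0.03, 0.01, -2.16, 2.6]
6 [2.8, -0.1, 0.2, 1.0, 2.8, -0.1, 0.2, 1.0, 2.9, -0.2, 0.2, 1.0, 2.8, -0.2, 0.1, 1.0, 2.8, -0.3, 0.2, 1.0, 2.88, -0.33, 0.1, 1.0]
```

arm_command --moves '[0,0,-2.1,2.6,0,0,-2.2,2.6,0,0,0,0,2.8,-0.1,0.2,1,2.8,-0.1,0.2,1,2.9,-0.2,0.2,1,2.8,-0.2,0.2,1,2.8,-0.3,0.2,1,2.9,-0.3,0,1,0,0,0,0,0,0,0,0,0,0,0,0]' --fingers 0

```text
time: 32.88
ee_pos: [0.6416, 0.0292, 0.2338]
eef_rot: [0.978, 0.207, -0.001, 0.0]
ft_force: [-1.1, -0.7, 0.7]
width: 0.0008
grip_force: 0.0
```

Run:
```python
from h import *
i=r.camera_info("wrist");a=r.camera("wrist");cv2.imwrite("pics/w11.png",a[:,:,::-1])
s=r.read_state();print(s["ee_pos"],s["width"],s["ft_force"])
# beam edges in wrist view near the tip: gray profile at rows
g=cv2.cvtColor(a,cv2.COLOR_RGB2GRAY)
for y in range(20,230,20):print(y,*g[y,214:290:4])
for k in(.05,.08,.11,.135): 
  p=np.array([.591+.9135*(.191-k),.007+.407*(.191-k),.219]);print(k,px("wrist",p,1,i))
plan((.642,.0303,.19,-66))
```

```text
[0.64154327 0.02891908 0.23456759] 0.00040649556124813606 [-0.38607818 -0.50138399 -0.16256484]
20 77 49 139 143 142 142 143 142 142 141 142 142 141 142 141 54 74 75 76
40 145 145 145 144 145 145 144 144 144 144 145 144 144 144 145 144 143 143 143
60 130 130 129 129 128 128 127 127 127 127 126 126 125 125 125 124 124 123 123
80 152 151 152 72 78 79 77 78 78 79 78 78 78 78 74 153 192 201 194
100 28 32 29 90 119 118 119 115 120 119 120 119 120 119 107 222 196 74 75
120 77 77 77 48 47 95 133 237 239 242 243 194 160 80 72 73 73 72 73
140 74 74 73 74 73 51 44 226 235 238 240 176 69 71 71 71 71 71 69
160 57 58 52 58 71 58 40 212 230 234 236 184 69 68 69 68 68 68 59
180 45 46 44 43 42 43 43 131 163 173 166 129 68 68 68 44 42 42 42
200 43 43 44 43 42 63 129 156 162 162 161 153 115 43 43 42 42 42 42
220 44 42 41 43 43 45 151 149 160 158 159 158 156 64 65 65 65 66 67
0.05 [249.11498025 100.89716875]
0.08 [249.1736791  141.05312634]
0.11 [249.22775605 178.04723875]
0.135 [249.26967087 206.72122859]
at [0.6415 0.0289 0.2346] ya -66.1
2 [0.0, -0.1, 2.2, 0.0, 0.1, -0.01, 2.26, -0.1]
```

arm_command --moves '[0,0,2,0,0,0,2,0,0,0,0,0,0,0,0.5,0,0,0,0.5,0,0,0,0.5,0,0,0,0.5,0]'

```text
time: 33.52
ee_pos: [0.6426, 0.0299, 0.1761]
eef_rot: [0.978, 0.208, 0.001, -0.0]
ft_force: [-1.4, -0.9, 3.2]
width: 0.0006
grip_force: 1.7
```

arm_command --moves '[0,0,0.6,0,0,0,0.6,0,0,0,0.6,0,0,0,0.6,0,0,0,0.6,0,0,0,0.6,0,0,0,0.6,0,0,0,0.6,0,0,0,0,0]'

```text
time: 34.27
ee_pos: [0.6415, 0.0303, 0.1258]
eef_rot: [0.978, 0.208, -0.001, -0.0]
ft_force: [-0.2, 0.5, -0.1]
width: 0.0006
grip_force: 0.0
```

Run:
```python
from h import *
s=r.read_state();print(s["ee_pos"],s["ft_force"],s["width"])
p=r.camera("side");cv2.imwrite("pics/side12.png",p[:,:,::-1]);g=cv2.cvtColor(p,cv2.COLOR_RGB2GRAY)
for y in range(196,232):print(y,*g[y,238:262])
```

```text
[0.64150935 0.03028815 0.12581544] [-0.17979355  0.45239213 -0.05457728] 0.0005602707714735875
196 55 55 55 58 57 70 81 101 98 102 101 107 113 133 143 142 128 110 95 85 84 60 39 48
197 56 55 56 53 57 59 68 71 73 74 68 85 111 153 182 175 147 131 101 86 69 48 43 43
198 58 52 55 60 64 77 83 86 82 81 78 82 105 147 181 185 180 164 128 87 57 52 47 47
199 56 51 60 75 86 90 93 94 96 91 93 87 88 108 139 162 177 173 150 108 64 52 52 50
200 54 53 63 87 94 95 94 92 90 89 93 91 88 82 90 121 151 163 156 127 82 53 49 53
201 52 55 66 88 89 90 90 93 86 82 86 87 91 85 79 80 117 145 149 130 89 58 52 49
202 54 59 72 87 94 91 89 91 84 78 88 93 91 86 85 80 87 119 134 123 90 60 53 56
203 53 55 64 84 93 91 94 79 75 80 91 89 96 92 89 90 87 93 105 106 86 58 50 55
204 47 51 62 77 94 97 87 77 72 70 77 91 90 90 94 98 94 76 90 93 72 56 52 54
205 43 46 47 67 89 94 93 92 81 73 75 89 91 89 92 89 88 72 72 79 63 52 49 47
206 39 42 40 60 73 91 93 92 93 87 91 94 91 91 90 83 83 71 55 64 61 55 46 42
207 40 39 38 42 58 72 85 93 90 93 91 91 89 92 93 92 85 76 55 54 50 47 46 36
208 43 42 40 43 47 58 74 83 88 92 92 90 90 94 91
[... 1263 characters left out ...]
60 189 164 112 65 40 37 40
224 41 33 40 44 76 95 112 124 133 133 133 129 128 129 130 130 141 150 121 90 63 39 35 46
225 42 40 40 50 75 91 97 102 121 124 122 123 129 126 118 112 108 100 94 82 66 39 43 51
226 38 42 42 44 70 88 89 92 100 106 100 98 96 100 99 96 91 92 95 84 63 44 47 52
227 40 39 41 47 68 87 93 105 121 135 122 101 88 91 89 95 90 98 90 88 58 38 49 46
228 42 37 39 44 66 98 115 143 170 187 166 114 91 93 91 94 96 92 94 87 62 41 32 45
229 42 40 39 40 68 114 158 181 202 191 154 138 126 104 89 89 94 94 95 87 61 41 31 42
230 41 40 39 44 68 137 190 204 200 184 163 185 175 126 95 92 93 98 94 81 57 42 36 33
231 41 41 38 39 87 152 205 210 194 172 174 202 179 119 91 94 91 93 86 70 52 45 42 36
```

arm_command --moves '[0,0,0.2,0,0,0,0,0]'

```text
time: 34.48
ee_pos: [0.6418, 0.0305, 0.125]
eef_rot: [0.978, 0.208, -0.0, -0.0]
ft_force: [0.3, 0.3, -0.2]
width: 0.0006
grip_force: 0.0
```

arm_command --moves '[0,0,0.2,0,0,0,0.2,0]'

```text
time: 34.65
ee_pos: [0.6421, 0.0304, 0.1215]
eef_rot: [0.978, 0.208, -0.0, -0.0]
ft_force: [-2.2, 0.3, 3.3]
width: 0.0002
grip_force: 1.6
```

arm_command --moves '[0,0,0.1,0,0,0,0.1,0,0,0,0.1,0,0,0,0.1,0,0,0,0.1,0,0,0,0.1,0,0,0,0.1,0,0,0,0,0]'

```text
time: 35.32
ee_pos: [0.6423, 0.0301, 0.1142]
eef_rot: [0.978, 0.208, 0.0, 0.0]
ft_force: [0.1, 0.9, -0.6]
width: 0.0004
grip_force: 0.1
```

arm_command --moves '[0,0,0.05,0,0,0,0,0]'

```text
time: 35.48
ee_pos: [0.6424, 0.03, 0.1139]
eef_rot: [0.978, 0.208, 0.0, 0.0]
ft_force: [-1.2, 1.6, 1.6]
width: 0.0006
grip_force: 0.7
```

arm_command --moves '[0,0,0.05,0,0,0,0.05,0,0,0,0.05,0]'

```text
time: 35.73
ee_pos: [0.6424, 0.03, 0.1125]
eef_rot: [0.978, 0.208, 0.0, 0.0]
ft_force: [-2.1, 1.5, 3.0]
width: 0.0002
grip_force: 1.6
```

arm_command --moves '[0,0,0.05,0,0,0,0.05,0,0,0,0.05,0]'

```text
time: 35.98
ee_pos: [0.6424, 0.03, 0.111]
eef_rot: [0.978, 0.208, 0.0, 0.0]
ft_force: [-1.0, 0.1, 4.1]
width: 0.0006
grip_force: 2.0
```

Run:
```python
from h import *
for k in range(4):
    p=r.camera("side");s=r.read_state();print(s["ee_pos"],s["ft_force"][2],s["grip_force"])
cv2.imwrite("pics/side13.png",p[:,:,::-1]);g=cv2.cvtColor(p,cv2.COLOR_RGB2GRAY)
for y in range(208,227):print(y,*g[y,240:262])
```

```text
[0.64239566 0.03002364 0.11093564] 2.9357284231475704 1.7622311756713316
[0.64237264 0.0299973  0.11091999] 2.818965905922619 1.4976961554202717
[0.64234544 0.03005719 0.11090724] 2.691135969797855 1.468245430587558
[0.64239112 0.03002288 0.11093756] 3.034815786743244 1.4348369216895662
208 53 70 84 93 87 82 69 74 79 91 90 92 93 95 91 75 84 98 81 51 38 37
209 38 60 77 92 94 90 85 75 78 87 89 92 92 91 83 73 71 80 64 50 38 31
210 42 46 64 88 93 91 88 85 88 91 90 95 90 90 84 70 61 59 53 36 42 37
211 40 44 52 72 90 93 90 92 91 92 89 93 93 95 91 76 52 44 41 34 36 40
212 42 33 43 53 67 83 94 91 94 94 91 93 93 95 83 71 49 35 37 31 36 45
213 41 44 43 41 45 64 80 89 85 93 91 94 90 89 80 60 39 39 37 37 30 41
214 38 41 36 40 44 50 68 78 89 85 90 87 89 86 66 51 34 37 37 40 36 38
215 39 40 44 48 63 78 99 112 100 84 78 83 93 95 82 75 49 38 39 35 34 39
216 37 38 47 68 100 122 126 127 112 92 92 100 122 126 125 109 86 54 40 30 36 34
217 39 45 69 102 125 131 132 131 120 102 97 111 128 130 135 130 114 85 49 39 35 39
218 38 56 90 120 128 131 132 132 121 105 99 111 127 134 131 134 126 107 60 39 37 39
219 42 61 94 128 135 129 133 129 125 109 101 112 127 134 130 130 132 116 71 40 35 36
220 41 64 109 130 132 133 133 131 126 100 97 112 124 130 137 149 148 130 82 40 40 25
221 39 65 101 127 134 131 133 129 121 100 98 114 131 133 154 185 196 163 96 36 35 40
222 40 58 94 126 131 131 135 134 130 124 124 130 132 132 141 170 184 149 82 43 27 37
223 36 49 82 111 128 131 133 130 129 133 133 131 133 133 140 154 152 111 71 43 31 38
224 39 50 72 98 110 126 139 144 134 134 132 135 130 129 134 137 115 84 60 44 37 35
225 43 50 77 89 96 111 141 151 132 124 129 124 119 115 107 106 96 82 62 43 37 45
226 42 50 66 87 91 94 109 114 106 100 100 104 98 97 96 96 89 87 60 52 45 49
```

arm_command --moves '[0,0,0.05,0,0,0,0.05,0,0,0,0.05,0,0,0,0.05,0,0,0,0,0]'

```text
time: 36.6
ee_pos: [0.6424, 0.03, 0.1089]
eef_rot: [0.978, 0.208, 0.0, 0.0]
ft_force: [-0.5, 0.3, 3.9]
width: 0.0002
grip_force: 1.7
```

arm_command --moves '[0,0,-0.2,0,0,0,-1,0,0,0,-3,0,0,0,-3.5,0,0,0,-3.5,0,0,0,-3.5,0,-3.5,0,0,0,-3.5,0,0,0,-3.5,0,0,0,-3.5,0,0,0,0,0,0,0]'

```text
time: 37.52
ee_pos: [0.5099, -0.0311, 0.257]
eef_rot: [0.979, 0.205, 0.0, -0.002]
ft_force: [0.2, -0.5, 0.3]
width: 0.0003
grip_force: 0.0
```

Run:
```python
from h import *
np.set_printoptions(precision=3,suppress=True)
p=r.camera("side");t=r.camera("top");cv2.imwrite("pics/side14.png",p[:,:,::-1])
g=cv2.cvtColor(p,cv2.COLOR_RGB2GRAY)
for y in range(209,227):print(y,*g[y,240:262])
# tray: long/short bars in the top view: gray along tray y at several x
G=cv2.cvtColor(t,cv2.COLOR_RGB2GRAY)
for X in(.36,.38,.42,.465,.51,.54,.57):
  print(X,[int(G[tuple(np.round(px("top",(X,Y,.015),1)[::-1]).astype(int))]) for Y in np.arange(.236,.396,.008)])
s0=cv2.cvtColor(cv2.imread("pics/side0.png"),cv2.COLOR_BGR2GRAY);s0=cv2.resize(s0,(512,384),interpolation=cv2.INTER_AREA).astype(float)
for n,q in(("tape",(.75,-.293,.03)),("tumbler",(.743,.266,.05))):
  u,v=px("side",q,1).astype(int);print(n,cv2.phaseCorrelate(s0[v-30:v+30,u-30:u+30],g.astype(float)[v-30:v+30,u-30:u+30]))
print(r.read_state()["ee_pos"])
```

```text
209 57 73 94 97 97 93 78 81 81 93 92 90 90 92 85 77 80 91 69 45 40 41
210 53 59 78 91 95 98 91 85 84 94 94 93 94 95 87 75 71 68 54 45 36 43
211 57 58 65 79 89 96 93 95 90 90 93 96 94 97 88 77 59 54 47 39 46 43
212 53 57 53 65 81 93 91 95 90 97 94 96 96 94 87 70 49 44 36 37 43 42
213 55 60 51 53 65 72 87 93 94 92 93 95 94 94 90 70 51 41 39 40 39 43
214 54 55 53 55 56 68 85 101 96 92 91 91 92 85 76 62 41 38 37 41 40 46
215 57 57 57 66 92 121 150 150 120 91 87 88 87 82 95 101 72 43 39 41 41 50
216 53 56 68 106 160 197 202 191 152 102 86 96 99 118 152 173 138 78 41 39 45 53
217 54 60 91 147 186 206 216 198 147 104 95 109 124 145 177 203 186 135 70 44 49 55
218 56 66 99 135 157 174 194 184 139 102 99 113 145 173 204 212 212 177 99 52 54 47
219 58 65 103 128 135 141 153 149 128 106 101 128 168 203 211 216 212 189 114 58 50 52
220 63 80 108 132 136 133 137 134 123 106 103 142 184 201 204 213 209 188 116 61 53 53
221 53 72 104 134 139 135 138 135 125 104 99 128 151 161 171 201 207 178 108 57 53 51
222 52 72 96 127 134 135 137 135 129 130 129 134 138 136 146 172 191 154 89 62 54 55
223 51 59 
[... 506 characters left out ...]
9, 112, 108, 31, 119]
0.42 [143, 82, 116, 115, 118, 90, 93, 100, 96, 114, 114, 119, 78, 95, 92, 94, 117, 109, 112, 32, 134]
0.465 [113, 71, 112, 112, 121, 79, 91, 96, 95, 116, 117, 117, 73, 96, 90, 94, 112, 110, 112, 25, 125]
0.51 [142, 77, 118, 109, 109, 61, 94, 93, 94, 117, 108, 117, 76, 91, 93, 90, 111, 110, 110, 36, 128]
0.54 [113, 86, 112, 109, 116, 80, 96, 93, 91, 115, 108, 101, 95, 90, 91, 87, 109, 103, 113, 33, 116]
0.57 [129, 77, 112, 110, 110, 106, 109, 109, 111, 112, 110, 115, 114, 107, 112, 110, 107, 111, 108, 31, 97]
tape ((0.017531238070041866, -0.12224880649259973), 0.953275443867295)
tumbler ((1.0277571642103247, 21.50046003903003), 0.11524393077225448)
[ 0.514 -0.027  0.257]
```

```bash
python3 -c "
from bench import r
print(r.close_job())"
```

```text
the job is handed in; nothing more can be done
None
```

I handed the job in at about 37.6 s, in the order asked. Both offcuts lie flat in the tray. The lever stands released on the plate, with the plunger on the tall boss within about 3 mm of its middle. I estimate the plunger is pushed in about 3 mm, give or take 0.6 mm, from the arm's height reading rather than the dial. The tape has not moved; my final check on the tumbler was inconclusive, but no move went near it.

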